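Going-out things into the birch organiser

TASK

Put my going-out things away in the birch organiser: the glasses case in the felt-lined trough, the bottle opener in the low cork-lined tray, the ring with the key over the upright peg and the lens spray standing in the round cup, each resting fully down in its place. Leave the remote control and the ring without a key lying where they are.

Things in the scene. Friction and masses are not known exactly. Their poses are not given: they have to be found in the camera images.
- glasses_case: Closed black plastic spectacles case, a rounded block 132 (x) x 46 (y) x 34 mm high, with a thin seam line and a small steel clasp; thicker than the remote control. Loose, about 0.11 kg. Origin: centre of its underside; x along its length, z up.
- key_ring: Key ring that carries a key, lying flat, all one rigid piece: a steel ring (inside diameter 35, outside 45, 5 mm thick), on its -x side a wooden fob 38 (x) x 18 (y) x 14 mm high centred 40 mm from the ring's centre, on its +x side one flat steel key reaching to 68 mm. Best gripped across the fob. Loose, about 0.06 kg. Origin: centre of the ring, at the underside; z up.
- bottle_opener: Chrome bottle opener lying flat: a straight handle 16 (y) x 14 mm high from x = -60 to +22 mm, then an open round loop 40 mm wide to x = +58 mm, 11 mm high. Centre of mass near the origin; grip across the handle just behind it, about x = -10 mm. Loose, about 0.09 kg. Origin: mid-length, at the underside; z up.
- lens_spray: Small white plastic lens-spray bottle with a grey cap, standing: 30 mm diameter, 72 mm high; the body is straight up to 50 mm, the cap 23 mm wide from 54 mm up. Loose, about 0.05 kg. Origin: centre of its underside, z up.
- case_trough: The organiser is a fixed, flat birch board, 176 (x) x 360 (y) x 12 mm, carrying four fixed inserts side by side, 85 mm apart, in any order. This insert is the trough for the glasses case: plywood with a grey felt floor, inside 156 (x) x 70 (y) mm, walls 4 mm thick with their rim 18 mm above the insert's underside; inner floor 4 mm above it. The largest, deepest tray. Origin: centre of its underside (on the board top, 12 mm above the table); x along its length.
- opener_tray: Insert on the organiser: the tray for the bottle opener, plywood with a brown cork floor, inside 148 (x) x 60 (y) mm, rim only 9 mm above the insert's underside, floor 4 mm above it, walls 4 mm. The opener may lie either way round. Origin: centre of its underside (12 mm above the table); x along its length.
- key_peg: Insert on the organiser: flat plywood plate 156 (x) x 74 (y) x 4 mm with one upright wooden peg at its middle, 12 mm diameter, tip 34 mm above the insert's underside. The key ring goes over the peg and lies flat on the plate, fob and key along the plate's length (either way round). Origin: centre of the plate's underside, below the peg (12 mm above the table); x along its length.
- spray_cup: Insert on the organiser: round wooden cup for the lens spray on a 74 mm square plate; inside diameter 56, outside 66, rim 25 mm above the insert's underside, inner floor 4 mm above it. Origin: centre of its underside (12 mm above the table).
- remote_control: Look-alike that stays: black remote control 140 (x) x 44 (y) x 18 mm high with grey round buttons on top. Loose. Origin: centre of its underside.
- empty_ring: Look-alike that stays: the same steel ring and wooden fob as the key ring (fob on its -x side) but with no key on it. Loose. Origin: centre of the ring, at the underside. (A porcelain bowl and a plant pot stand beyond all this at the far edge of the table, x over 0.78 m, out of the way.)
Not all that is in view belongs to the job. What is shaped like the bottle_opener but red is not meant.

How it is judged (in metres and radians):
At the end, for the whole second after the job is handed in: Case on the trough floor (centre within 15 mm), opener on its tray floor (18 mm along, 15 across), key ring round the peg (14 mm), spray in the cup (15 mm): undersides within 4 mm of the insert floor, tilt under 0.12 rad, at rest; remote and empty ring within 12 mm of their start (x of glasses_case in the frame of case_trough between -0.015 and 0.015 m and y of glasses_case in the frame of case_trough between -0.015 and 0.015 m and z of glasses_case in the frame of case_trough between 0 and 0.008 m and linear speed of each of glasses_case, bottle_opener, key_ring, lens_spray below 0.02 m/s and angular speed of each of glasses_case, bottle_opener, key_ring, lens_spray below 0.2 rad/s and angle between each of glasses_case, bottle_opener, key_ring, lens_spray's own z axis and vertical below 0.12 rad and x of bottle_opener in the frame of opener_tray between -0.018 and 0.018 m and y of bottle_opener in the frame of opener_tray between -0.015 and 0.015 m and z of bottle_opener in the frame of opener_tray between 0 and 0.008 m and horizontal distance between key_ring and key_peg below 0.014 m and z of key_ring in the frame of key_peg between 0 and 0.008 m and horizontal distance between lens_spray and spray_cup below 0.015 m and z of lens_spray in the frame of spray_cup between 0 and 0.008 m and distance of each of remote_control, empty_ring from where it was at the start of the episode below 0.012 m); the robot touches nothing.
It fails at once if the remote control is moved more than 12 mm (not (distance of remote_control from where it was at the start of the episode below 0.012 m)).
It fails at once if the ring without a key is moved more than 12 mm (not (distance of empty_ring from where it was at the start of the episode below 0.012 m)).
It also fails if it takes over 109 s, if anything falls off the work surface, if the arm or the gripper's body presses on something with over 40 N, if the wrist force passes 120 N, or if a joint passes its speed limit or range.

ROBOT

A 6-joint arm with a two-finger parallel gripper is mounted at the origin on the work surface. World frame = base frame: x ahead of the robot, y to its left, z up, the work surface at z = 0. Lengths are in mm, angles in rad, forces in N, time in s.
With the tool pointing down it reaches from about 350 to 775 mm from the base axis. Payload 7.3 kg.
Tool frame: the origin (TCP) lies midway between the tips of the shut fingers; the grasp point (between the pads) lies bot.tcp_to_grasp behind it (bot.tcp_to_grasp is the distance from the TCP to the grasp point, in mm); z points along the fingers, y is the direction in which the jaws open and shut (so a half turn about z gives the same grasp; the last joint's range is limited). The gripper opens to 92 mm and grips with 3 to 60 N. Pads are 19 mm wide; open, the fingers measure 130 mm over their backs; the gripper's body (75 mm by 190 mm) begins 47 mm behind the grasp point.
Start: joints at [1.047, 0.342, 1.524, -0, 1.275, -0.146], TCP at [193.647, 488.002, 226.741] pointing down, gripper open.
Joint ranges: [-2.53, 2.53], [-0.77, 2.02], [0.04, 2.7], [-1, 4.14], [0.28, 2.66], [-3.11, 3.11]. Speed limits (rad/s): [2.57, 2.57, 3.14, 3.14, 3.14, 3.14].

INTERFACE

Orientations are given as [roll, pitch, yaw] about the fixed x, y, z axes, in that order (R = Rz(yaw) Ry(pitch) Rx(roll)).
In Python, from plant import bot gives the robot as it stands.
- The arm moves only by the shell command python3 -m inch 'ROWS'. ROWS is JSON, one flat list of numbers, 7 for each row, row after row: the shift along the world's x, y, z in cm, then the turn, a rotation vector about the world's x, y, z in degrees, then the gripper command: -1 is shut, 1 is fully open, values between are in proportion. In form: [tx, ty, tz, ax, ay, az, fingers, tx, ty, tz, ax, ay, az, fingers, ...]. A call has exactly 5 rows; each row is the pose to reach, as a shift and turn from the pose measured when the call began; what a row does not reach only later rows make up. A row lasts 1/10 s, in which the tool goes at most 50 mm and 8.59 degrees, less where a joint would pass 70% of its speed; a pose out of reach is approached as far as the arm can. A call with a gripper value outside its range is refused whole. The fingers move at their own pace and stop on an object; the grip force is fixed at half the most. Time passes only in rows, so rows that repeat a pose let the fingers close, or fill a call up. It gives the time, the measured TCP pose, the force and the opening at its end, in the units of the state.
- bot.get_obs(): the state, without advancing time (a new reading comes with each control period).
- bot.capture(name): name is "scene" or "top"; returns the picture (480x640x3 uint8, red, green, blue); there is no depth.
- bot.calibration(name): a dict with "fx", "fy", "cx", "cy" (pixels), "k1" (the pictures are not rectified: a ray, as slopes to the right and down, at radius r is drawn at 1 + k1 r^2 times it, then the intrinsics apply), "cam_to_world" (4x4, takes a point from camera to world coordinates). Camera axes: x right, y down, z forward; pixel columns grow to the right and rows downward; lengths in mm; the calibration is good to about 2 mm. A picture is of the moment at which its call begins. calibration takes no time and is no camera call.
- bot.close_job(): hands the job in, once; it reports no verdict.
The state is a dict: "time": time; "joint_positions": joint angles; "dq": joint speeds; "tau": joint torques, N m; "tool_pos": TCP position; "tcp_rot": TCP orientation; "contact_force": force on the tool from outside, world axes, zero at the start; "moment": the same for the moment, N m; "grip_width": finger opening in mm.
Only numpy, scipy, OpenCV 4.12 (cv2) and the standard library are available. Lean on these libraries where they do the work, as an engineer would, in place of code of your own. Each camera call takes 0.05 s, during which the arm holds its last target.

## Working session

There is one attempt and no reset: what is moved stays moved. The work goes in short steps, Python scripts to look and compute and a shell command to move; the robot and the scene stay as the last step left them, time stands still between calls to the robot, and variables do not carry over. Pictures are saved under pics/ and viewed, and the job is handed in when it is done.

```bash
ls; mkdir -p pics
python3 - <<'E'
from plant import bot
import cv2
o=bot.get_obs()
print({k:(v if not hasattr(v,'tolist') else v.tolist()) for k,v in o.items()}, bot.tcp_to_grasp)
for n in("scene","top"):
    im=bot.capture(n); cv2.imwrite(f"pics/{n}0.png",im[:,:,::-1]); print(bot.calibration(n))
E
```

```text
pics
{'time': 0.0, 'joint_positions': [1.0469837088963874, 0.34275266848393887, 1.5250370635608292, 3.1866942379912024e-05, 1.2753985543432, -0.14598830095468604], 'dq': [-0.0007527148868381865, -0.0006002510388751018, 0.0013068032685098884, -0.0001049538080917211, 0.0005293701635934121, -0.0012257823178989347], 'tau': [0.001453565200790763, -43.124345541000366, -24.422680735588074, 0.07181919878348708, 0.055757020600140095, -0.00012689531558862654], 'tool_pos': [193.42650186797087, 487.6219557364135, 226.02243027218154], 'tcp_rot': [-3.140018426714507, -0.0002622647776275855, 2.763758828773481], 'contact_force': [0.43844870101244376, -1.3651459941706017, -0.24176480674734124], 'moment': [0.033159851911293635, -0.013700396688786406, -0.029921648898298726], 'grip_width': 92.29732093492704} 18.8
{'fx': 481.03651722413804, 'fy': 481.03651722413804, 'cx': 316.81766182015724, 'cy': 242.52738590404374, 'k1': -0.04824641011561575, 'cam_to_world': array([[ 6.33124747e-01,  4.61347666e-01, -6.21539529e-01,
         1.24319757e+03],
       [ 7.74047503e-01, -3.79298377e-01,  5.06935109e-01,
        -6.15653809e+02],
       [-1.87560514e-03, -8.02054283e-01, -5.97248197e-01,
         7.16739705e+02],
       [ 0.00000000e+00,  0.00000000e+00,  0.00000000e+00,
         1.00000000e+00]])}
{'fx': 488.2478692276651, 'fy': 488.2478692276651, 'cx': 323.5077852382302, 'cy': 233.2573877544107, 'k1': -0.0786111488239925, 'cam_to_world': array([[ 1.35624125e-01, -9.66975767e-01,  2.15786847e-01,
         3.00986116e+02],
       [-9.90759804e-01, -1.32136790e-01,  3.05758132e-02,
        -6.95328579e+01],
       [-1.05268926e-03, -2.17939752e-01, -9.75961657e-01,
         1.28270105e+03],
       [ 0.00000000e+00,  0.00000000e+00,  0.00000000e+00,
         1.00000000e+00]])}
```

View pics/scene0.png

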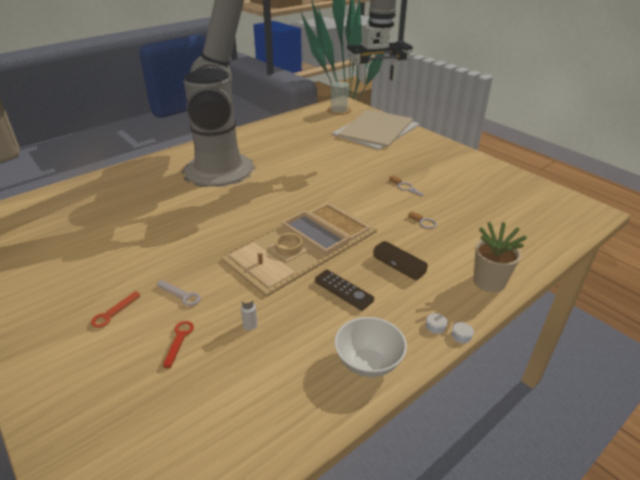

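View pics/top0.png

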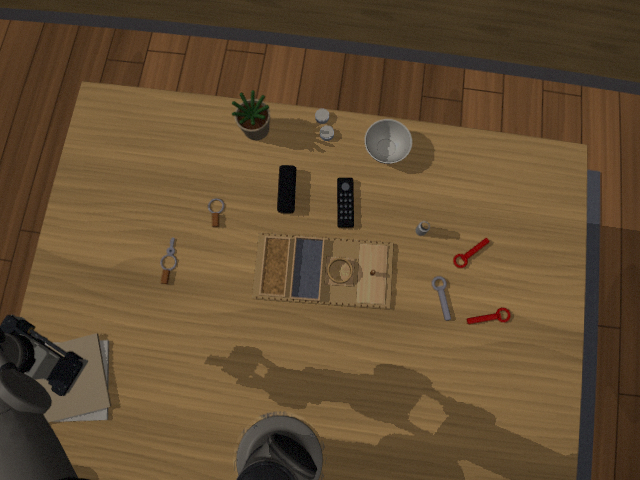

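The top view shows:
- **Organiser:** centred near (325,271). From left to right it holds the cork tray (274,267), felt trough (308,269), cup (341,271) and peg (374,272).
- **Two black blocks:** (287,189) and (345,203). The second has buttons, so it is the remote.
- **Two rings:** (169,262) and (216,212). Only the first seems to carry a key.
- **Three openers:** one grey at (442,298), and red ones at (472,252) and (490,317). The grey one is meant.
- **Spray:** (422,229).

I'll confirm these in enlarged crops.

```bash
cat > h.py <<'E'
import numpy as np, cv2
from plant import bot
def cal(n):
    c=bot.calibration(n); K=np.array([[c['fx'],0,c['cx']],[0,c['fy'],c['cy']],[0,0,1.]]); return K,np.array([c['k1'],0,0,0,0]),np.array(c['cam_to_world'])
def ray(n,p):
    K,d,T=cal(n); q=cv2.undistortPoints(np.array(p,float).reshape(-1,1,2),K,d).reshape(-1,2)
    v=np.c_[q,np.ones(len(q))]@T[:3,:3].T
    return T[:3,3],v/np.linalg.norm(v,axis=1)[:,None]
def plane(n,p,z):
    o,v=ray(n,p); return (o+v*((z-o[2])/v[:,2])[:,None])
def proj(n,P):
    K,d,T=cal(n); W=np.linalg.inv(T); return cv2.projectPoints(np.array(P,float).reshape(-1,1,3),cv2.Rodrigues(W[:3,:3])[0],W[:3,3],K,d)[0].reshape(-1,2)
E
python3 - <<'E'
import cv2,numpy as np
a=cv2.imread('pics/top0.png')
def c(x,y,w,h,s): return cv2.resize(a[y:y+h,x:x+w],None,fx=s,fy=s,interpolation=cv2.INTER_CUBIC)
cv2.imwrite('pics/c1.png',c(140,150,260,170,3))
cv2.imwrite('pics/c2.png',np.hstack([c(150,190,80,100,5),c(410,210,80,100,5)]))
E
```

```text
(no output)
```

View pics/c1.png

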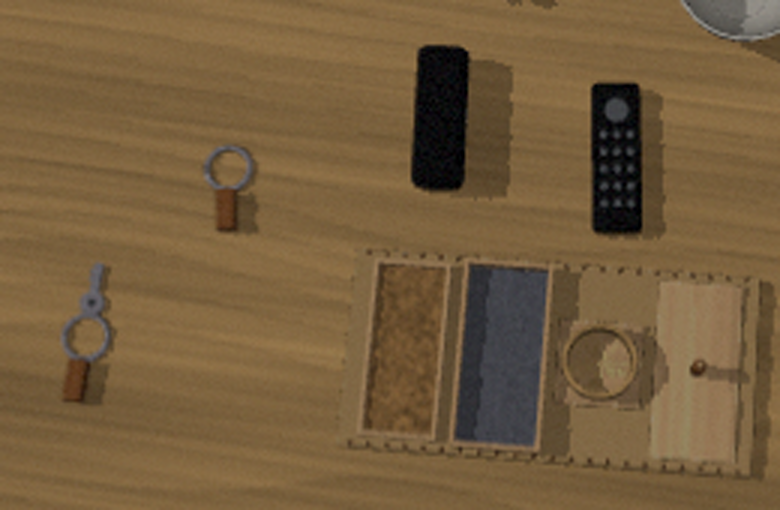

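View pics/c2.png

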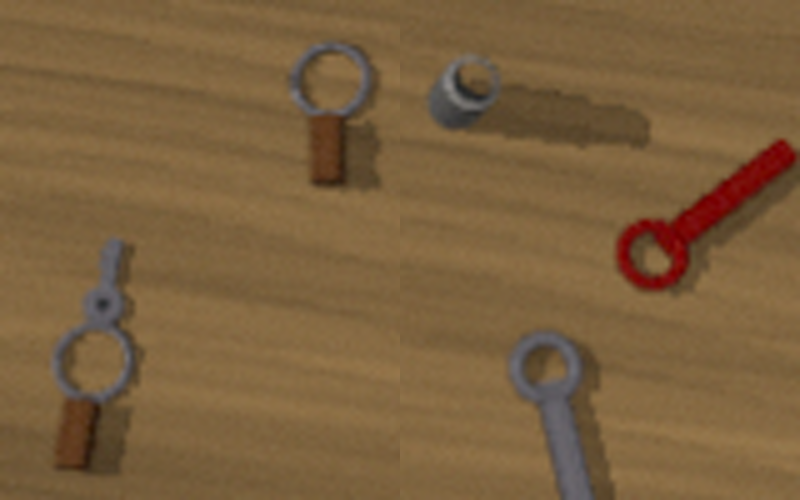

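The crops confirm it. The plain black block at (287,189) is the case, and the ring at (169,262) carries the key. The grey opener is at (442,298), with the red ones as look-alikes. Next I'll measure positions with masks.

```bash
cat > m.py <<'E'
from h import *
def comps(mask,off,mn=15):
    cs,_=cv2.findContours(mask.astype(np.uint8),cv2.RETR_EXTERNAL,cv2.CHAIN_APPROX_NONE)
    return [c.reshape(-1,2)+np.array(off) for c in cs if cv2.contourArea(c)>=mn]
def roi(im,x,y,w,h): 
    s=im[y:y+h,x:x+w]; return s,cv2.cvtColor(np.ascontiguousarray(s),cv2.COLOR_RGB2HSV),s.astype(int)
def rect(n,c,z):
    P=plane(n,c,z)[:,:2].astype(np.float32); r=cv2.minAreaRect(P); b=cv2.boxPoints(r)
    e=[b[1]-b[0],b[2]-b[1]]; L=max(e,key=np.linalg.norm)
    return np.round(r[0],1),np.round(sorted(r[1]),1),round(float(np.degrees(np.arctan2(L[1],L[0]))%180),1)
E
python3 - <<'E'
from m import *
im=cv2.imread('pics/top0.png')[:,:,::-1]
s,h,v=roi(im,265,155,45,70); 
for c in comps(v.max(2)<28,(265,155)): print('case',rect('top',c,34),rect('top',c,20))
s,h,v=roi(im,325,165,40,70); 
for c in comps(v.max(2)<28,(325,165)): print('remote',rect('top',c,18))
for nm,r in (('key',(150,230,40,60)),('empty',(200,190,35,45))):
    s,h,v=roi(im,*r)
    d=v[...,0]-v[...,2]; grey=(h[...,1]<75)&(v.max(2)>80)
    for c in comps((h[...,1]>140)&(h[...,0]<13)&(v.max(2)>60),r[:2]): print(nm,'fob',rect('top',c,14),len(c))
    for c in comps(grey,r[:2],8): print(nm,'grey',rect('top',c,5),cv2.boundingRect(c.astype(np.int32)))
s,h,v=roi(im,428,270,30,55)
for c in comps((h[...,1]<75)&(v.max(2)>70),(428,270)): print('op',rect('top',c,13),cv2.boundingRect(c.astype(np.int32)))
s,h,v=roi(im,285,230,45,80)
for c in comps(v[...,2]>v[...,0]+3,(285,230),50): print('felt',rect('top',c,16))
s,h,v=roi(im,410,215,30,25)
print(h[::2,::2,1]); print(v.max(2)[::2,::2])
E
```

```text
case (array([684.8,  84.4]), array([ 44.4, 129.6]), 6.4) (array([689.1,  86.1]), array([ 44.9, 131. ]), 6.4)
remote (array([673.6, -77. ]), array([ 40.5, 137.5]), 7.4)
key grey (array([470.3, 376.8]), array([40.7, 87. ]), 11.5) (160, 238, 16, 33)
empty grey (array([621.9, 273.2]), array([39.7, 41.7]), 97.7) (208, 198, 16, 15)
op (array([ 453.1, -355.1]), array([ 37.8, 113.6]), 11.7) (432, 276, 19, 44)
felt (array([483.2,   0.7]), array([ 66.8, 149.8]), 3.4)
[[124 137 125 131 129 123 134 130 128 136 124 126 131 124 124]
 [126 126 131 132 132 126 132 130 124 130 127 124 121 126 124]
 [128 127 126 129 131 126 133 129 129 125 124 127 133 127 122]
 [128 126 131 126 124 118  71  47  96 128 132 124 124 130 131]
 [126 129 134 134 122   8 115 139 118  50 128 129 130 129 125]
 [131 128 128 125  28   5 106 122 126  73 115 126 123 133 131]
 [126 128 122  81  12  14  40 126 128  64 111 135 123 126 134]
 [129 132 121   6  18  12   6  11   6  18 126 128 133 129 129]
 [131 133 126  15  16  11  15  14  14 126 137 128 130 136 133]
 [133 128 130  83  17   8  18  17 108 129 133 125 136 138 126]
 [132 12
[... 301 characters left out ...]
1 125]
 [126 124 125 123 119 119 117 117 115 114 121 122 119 124 125]
 [128 123 121 121 130 128 122 120 109 126 122 121 117 116 117]
 [121 121 120 126 121 121 106 123 119  92 128 128 129 132 131]
 [130 132 131 124 110  94  96 113 115 105 115 121 122 121 125]
 [130 133 138 104 103 125  45  87  96  87  92  89  91 115 110]
 [121 118 120  88  84 124  82  48  44  84 101  96 100  95  93]
 [125 123 119  85  79  70 100 108  90  87  95  96  98  94  98]
 [127 126 126 104  73  64  56  59  83  89  90  90  92  96 101]
 [131 134 131 134 103  75  77  87  91  91  91  95  90  89  91]
 [120 126 127 131 132 133 132 138 133 134 124 107 101 107  99]
 [121 117 116 112 110 114 116 118 125 132 132 135 136 133 134]]
```

Run:
```python
from m import *
im=cv2.imread('pics/top0.png')[:,:,::-1]
for nm,r in (('key',(155,265,25,25)),('empty',(205,205,22,28))):
    s,h,v=roi(im,*r)
    for c in comps((v[...,0]>1.75*v[...,1])&(v[...,0]>55),r[:2]): print(nm,'fob',rect('top',c,14),cv2.boundingRect(c.astype(np.int32)))
print('peg',plane('top',[(372.7,272)],46),'cup rim',plane('top',[(340,270.7)],37))
print('cup4px',plane('top',[(327.5,270.5),(353,271)],37))
# felt/ inner rim corners & board corners (from crop)
cr=lambda L:[(x/3+140,y/3+150) for x,y in L]
print('felt in',plane('top',cr([(467,265),(549,265),(455,442),(538,446)]),28).round(1).tolist())
print('cork in',plane('top',cr([(378,264),(448,266),(365,428),(434,436)]),21).round(1).tolist())
print('plate',plane('top',cr([(660,282),(740,284),(651,458),(736,462)]),16).round(1).tolist())
print('board',plane('top',cr([(358,250),(770,278),(346,448),(760,477)]),12).round(1).tolist())
print('spray top',plane('top',[(425,225)],72),'base',plane('top',[(421,231)],0))
b=cv2.imread('pics/scene0.png')
cv2.imwrite('pics/s1.png',cv2.resize(b[200:370,90:390],None,fx=2.6,fy=2.6,interpolation=cv2.INTER_CUBIC))
```

```text
peg [[ 491.01297215 -168.9710472    46.        ]] cup rim [[484.41106794 -85.90572467  37.        ]]
cup4px [[ 480.57839174  -53.98711733   37.        ]
 [ 488.15058804 -119.13807768   37.        ]]
felt in [[555.0, 40.4, 28.0], [564.7, -30.8, 28.0], [400.7, 27.8, 28.0], [407.0, -42.9, 28.0]]
cork in [[546.6, 119.0, 21.0], [553.2, 57.5, 21.0], [402.5, 107.0, 21.0], [403.8, 47.0, 21.0]]
plate [[565.3, -129.5, 16.0], [573.0, -199.7, 16.0], [410.9, -140.4, 16.0], [417.2, -213.4, 16.0]]
board [[558.5, 140.1, 12.0], [582.9, -226.0, 12.0], [383.8, 121.8, 12.0], [407.6, -235.8, 12.0]]
spray top [[ 625.28143546 -285.95996917   72.        ]] base [[ 626.46010255 -289.55561956    0.        ]]
```

View pics/s1.png

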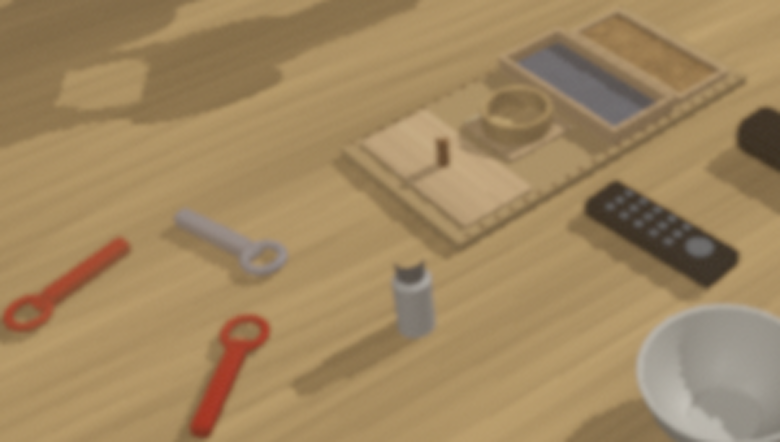

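Run:
```python
from m import *
im=cv2.imread('pics/top0.png')[:,:,::-1]
K=plane('top',[(168.8,262.4),(172.6,238.6)],4); F=plane('top',[(165.4,276.8)],14)
ang=lambda a,b:round(float(np.degrees(np.arctan2(b[1]-a[1],b[0]-a[0]))),1)
print('ring',K[0],'tip',K[1],np.linalg.norm(K[1]-K[0]),'fob',F[0],np.linalg.norm((F[0]-K[0])[:2]),ang(F[0],K[0]),ang(K[0],K[1]),ang(F[0],K[1]))
# opener: rows extremes, split loop/handle
s,h,v=roi(im,428,270,30,55); m=((h[...,1]<75)&(v.max(2)>70)).astype(np.uint8)
ys,xs=np.nonzero(m)
for a in range(ys.min(),ys.max()+1,3):
    q=xs[ys==a]; print(a+270,q.min()+428,q.max()+428,end='; ')
print()
hm=[(xs[ys==a].mean()+428,a+270) for a in range(295-270,316-270)]
P=plane('top',hm,13); l=cv2.fitLine(P[:,:2].astype(np.float32),cv2.DIST_L2,0,.01,.01).ravel(); print('handle line',l,np.degrees(np.arctan2(l[1],l[0])))
a=ys.min()+270-.5;b=ys.max()+270+.5
print('ends',plane('top',[(xs[ys==ys.min()].mean()+428,a),(xs[ys==ys.max()].mean()+428,b)],[13]))
# spray two views
S=lambda x,y:(x/2.6+90,y/2.6+200)
print('spray',plane('scene',[S(415,331)],0),plane('scene',[S(410,268)],72))
print('loop scene',plane('scene',[S(264,257)],11),'handle end',plane('scene',[S(180,217)],10))
print('peg sc',plane('scene',[S(442,141)],46),'peg base',plane('scene',[S(443,164)],16),'cup sc',plane('scene',[S(517,105)],37))
b=cv2.imread('pics/scene0.png')
print('ring sc',plane('scene',[(404.5,187.5)],4), 'case sc')
cv2.imwrite('pics/s2.png',cv2.resize(b[165:285,300:450],None,fx=5,fy=5,interpolation=cv2.INTER_CUBIC))
```

```text
ring [448.74330807 369.12635067   4.        ] tip [513.94209283 371.98047837   4.        ] 65.26122569262984 fob [408.63589853 367.00658946  14.        ] 40.16338740316124 3.0 2.5 2.7
276 437 440; 279 433 444; 282 432 446; 285 432 446; 288 434 444; 291 438 443; 294 439 444; 297 439 445; 300 440 446; 303 441 446; 306 441 447; 309 442 448; 312 443 449; 315 444 449; 318 444 450; 
handle line [ 9.4783884e-01  3.1874999e-01  4.3508798e+02 -3.6582578e+02] 18.587345
ends [[ 509.98411976 -344.39467799   13.        ]
 [ 399.02697078 -377.86626584   13.        ]]
spray [[ 633.18401418 -293.98676613    0.        ]] [[ 638.73073465 -294.55657775   72.        ]]
loop scene [[ 494.74666137 -350.16333002   11.        ]] handle end [[ 403.27044348 -382.49638936   10.        ]]
peg sc [[ 497.84242543 -173.74453032   46.        ]] peg base [[ 492.69751841 -171.84177735   16.        ]] cup sc [[486.90214316 -84.73923505  37.        ]]
ring sc [[455.56005379 359.54708159   4.        ]] case sc
```

View pics/s2.png

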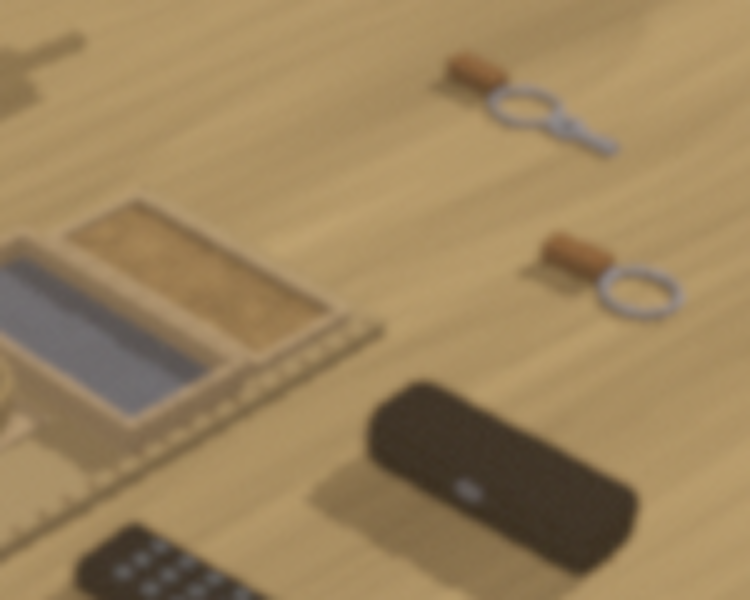

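Run:
```python
from m import *
A=cv2.imread('pics/top0.png')[:,:,::-1];B=cv2.imread('pics/scene0.png')[:,:,::-1]
def fob(im,r):
    s,h,v=roi(im,*r); m=((v[...,0]-v[...,2]>0.62*v[...,0])&(h[...,0]<13)).astype(np.uint8)
    return m
for n,im,r in (('top',A,(155,265,25,25)),('top',A,(205,208,22,28)),('scene',B,(380,170,30,20)),('scene',B,(405,205,30,25))):
    s,h,v=roi(im,*r)
    sc=(h[...,0].astype(int)<13)&(v.max(2)>55)&(h[...,1]>120)
    for c in comps(sc,r[:2],12): 
        M=cv2.moments(c.astype(np.int32)); p=(M['m10']/M['m00'],M['m01']/M['m00']); print(n,np.round(p,1),plane(n,[p],12 if n=='top' else 9).round(1))
for n,im,r in (('top',A,(158,236,22,38)),('top',A,(205,195,22,20)),('scene',B,(394,178,35,20)),('scene',B,(416,212,28,20))):
    s,h,v=roi(im,*r)
    g=(h[...,1]<85)
    for c in comps(g,r[:2],12): print(n,'grey',cv2.boundingRect(c.astype(np.int32)))
s,h,v=roi(B,236,292,30,42)
for c in comps(h[...,1]<60,(236,292),20): print('spray sc',cv2.boundingRect(c.astype(np.int32)))
for P in ([448.7,369,4],[626,-288,0],[626,-288,72]): print(P,proj('scene',[P]),proj('top',[P]))
```

```text
top grey (160, 237, 17, 34)
top grey (208, 198, 16, 15)
scene grey (397, 182, 27, 14)
scene grey (419, 218, 18, 11)
spray sc (241, 303, 16, 27)
[448.7, 369, 4] [[404.94090674 185.57101394]] [[168.84245992 262.42234617]]
[626, -288, 0] [[250.16396482 323.92735482]] [[420.41414753 231.08839594]]
[626, -288, 72] [[246.98273435 298.06020907]] [[425.81461461 224.83489541]]
```

Top and scene views agree to about 1 px on the key ring, with the fob at about (409.5,368) and yaw 2.7°. Now moving above the fob.

```bash
python3 -m inch '[21.6,-12,-10,0,0,24.4,0,21.6,-12,-10,0,0,24.4,0,21.6,-12,-10,0,0,24.4,0,21.6,-12,-10,0,0,24.4,0,21.6,-12,-10,0,0,24.4,0]'
```

```text
time: 0.6
tool_pos: [387.8, 379.4, 135.9]
tcp_rot: [-3.14, -0.0, -3.093]
contact_force: [0.5, 0.5, -1.1]
grip_width: 56.1
```

```bash
python3 -m inch '[2.2,-1.1,-7.6,0,0,0,0,2.2,-1.1,-7.6,0,0,0,0,2.2,-1.1,-7.6,0,0,0,0,2.2,-1.1,-7.6,0,0,0,0,2.2,-1.1,-7.6,0,0,0,0]'
python3 - <<'E'
from h import *
A=bot.capture('top');B=bot.capture('scene')
c=lambda a,x,y,w,h,s:cv2.resize(a[y:y+h,x:x+w,::-1],None,fx=s,fy=s,interpolation=cv2.INTER_CUBIC)
cv2.imwrite('pics/k1.png',np.hstack([c(A,125,230,80,100,5),c(B,365,140,80,100,5)]))
o=bot.get_obs();print(o['tool_pos'],o['tcp_rot'])
E
```

```text
time: 1.1
tool_pos: [410.1, 369.5, 61.7]
tcp_rot: [3.141, 0.002, -3.092]
contact_force: [0.0, -0.1, 1.0]
grip_width: 45.8
[410.0787517  369.5811153   61.80892517] [ 3.14121465e+00  2.39814841e-03 -3.09141294e+00]
```

View pics/k1.png

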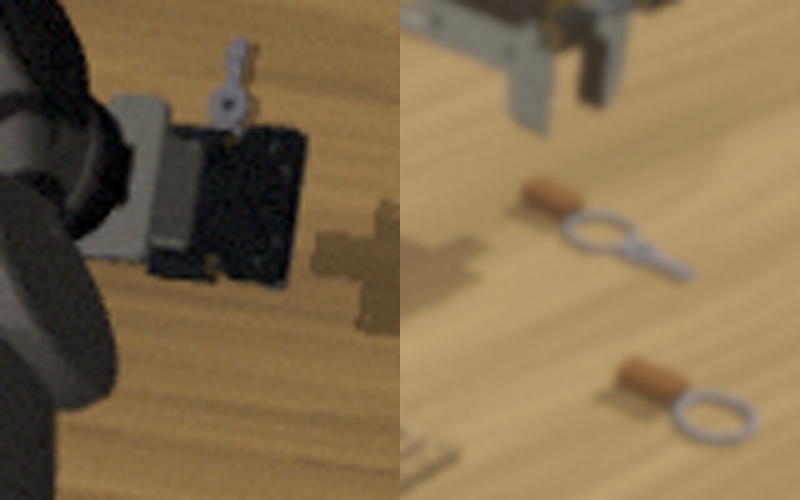

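The scene view shows the fingers astride the fob line, with the fob at crop (553,197). Descending to z = 4 mm.

```bash
python3 -m inch '[0,-0.15,-3,0,0,0,0,0,-0.15,-5.8,0,0,0,0,0,-0.15,-5.8,0,0,0,0,0,-0.15,-5.8,0,0,0,0,0,-0.15,-5.8,0,0,0,0]'
python3 - <<'E'
from h import *
B=bot.capture('scene')
c=lambda a,x,y,w,h,s:cv2.resize(a[y:y+h,x:x+w,::-1],None,fx=s,fy=s,interpolation=cv2.INTER_CUBIC)
cv2.imwrite('pics/k2.png',c(B,365,140,80,100,6))
E
```

```text
time: 1.7
tool_pos: [410.9, 369.0, 5.7]
tcp_rot: [3.14, 0.005, -3.091]
contact_force: [0.0, 0.6, 0.7]
grip_width: 45.7
```

View pics/k2.png

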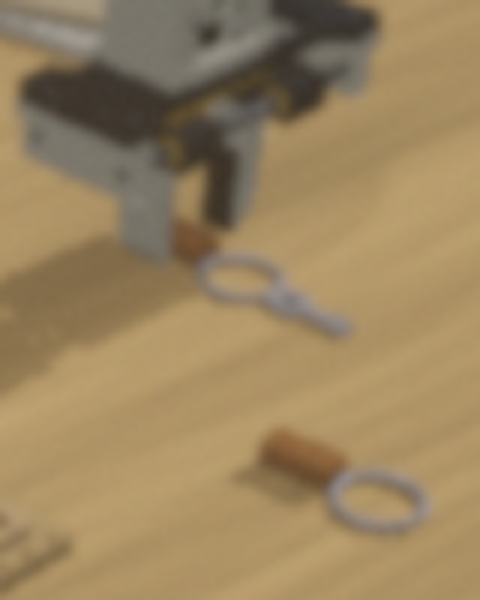

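The fob sits centred between the fingers. Closing.

```bash
python3 -m inch '[0,0,-0.1,0,0,0,-1,0,0,-0.1,0,0,0,-1,0,0,-0.1,0,0,0,-1,0,0,-0.1,0,0,0,-1,0,0,-0.1,0,0,0,-1]'
python3 -m inch '[0,0,0,0,0,0,-1,0,0,1,0,0,0,-1,0,0,4,0,0,0,-1,0,0,8,0,0,0,-1,0,0,8,0,0,0,-1]'
```

```text
time: 2.25
tool_pos: [411.0, 368.9, 4.7]
tcp_rot: [3.14, 0.005, -3.091]
contact_force: [-1.0, 1.1, 2.5]
grip_width: 17.4
time: 2.75
tool_pos: [413.7, 370.8, 90.3]
tcp_rot: [3.134, 0.014, -3.091]
contact_force: [0.9, 0.1, -0.4]
grip_width: 17.9
```

```bash
python3 -m inch '[2,-5,0,0,0,0,-1,3,-10,0,0,0,0,-1,3.5,-15,0,0,0,0,-1,4,-20,0,0,0,0,-1,4,-25,0,0,0,1.5,-1]'
python3 -m inch '[0,-5,0,0,0,0,-1,0,-10,0,0,0,0,-1,0,-15,0,0,0,0,-1,0,-20,0,0,0,0,-1,0,-25,0,0,0,0,-1]'
```

```text
time: 3.25
tool_pos: [453.8, 123.7, 90.4]
tcp_rot: [3.135, 0.014, -3.064]
contact_force: [0.4, -0.2, 0.1]
grip_width: 17.5
time: 3.75
tool_pos: [453.3, -126.4, 90.5]
tcp_rot: [3.135, 0.014, -3.064]
contact_force: [1.8, -0.0, -0.9]
grip_width: 17.3
```

Run:
```python
from h import *
o=bot.get_obs();print(o['tool_pos'],o['tcp_rot'],o['grip_width'],o['time'])
```

```text
[ 453.32051018 -126.39108079   90.47665611] [ 3.13450773  0.01447233 -3.06444719] 17.258958167805627 3.75
```

```bash
python3 -m inch '[0,-4.7,-1.5,-0.4,0.8,0,-1,0,-4.7,-1.5,-0.4,0.8,0,-1,0,-4.7,-1.5,-0.4,0.8,0,-1,0,-4.7,-1.5,-0.4,0.8,0,-1,0,-4.7,-1.5,-0.4,0.8,0,-1]'
python3 - <<'E'
from h import *
A=bot.capture('top');B=bot.capture('scene')
c=lambda a,x,y,w,h,s:cv2.resize(a[y:y+h,x:x+w,::-1],None,fx=s,fy=s,interpolation=cv2.INTER_CUBIC)
cv2.imwrite('pics/p1.png',np.hstack([c(A,310,220,100,120,4),c(B,210,200,100,120,4)]))
o=bot.get_obs();print(o['tool_pos'],o['tcp_rot'])
E
```

```text
time: 4.25
tool_pos: [453.3, -172.0, 75.7]
tcp_rot: [3.14, -0.0, -3.063]
contact_force: [-0.4, -0.1, -0.8]
grip_width: 17.1
[ 453.51933496 -172.22274716   75.80068483] [ 3.14050122e+00  3.12200156e-04 -3.06243329e+00]
```

View pics/p1.png

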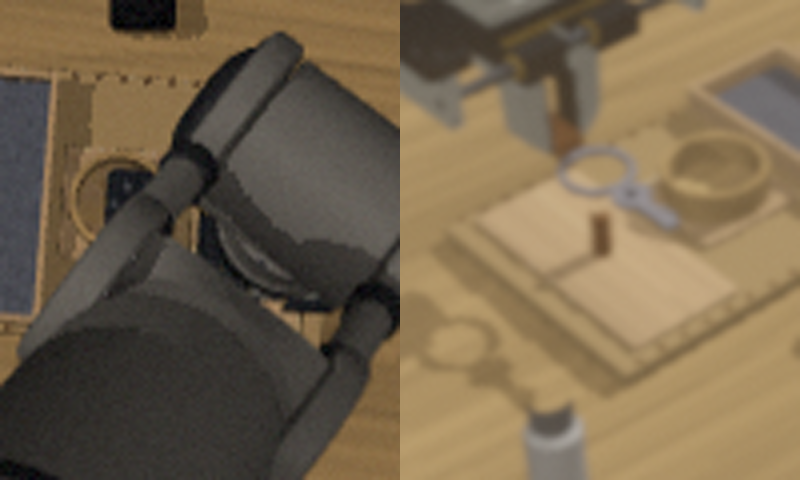

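Run:
```python
from h import *
print(plane('scene',[(258.9,242.6)],73.5),plane('scene',[(259.6,252.9)],46),plane('scene',[(259.6,262.8)],17))
```

```text
[[ 491.58210961 -170.10906022   73.5       ]] [[ 493.17670089 -171.70338067   46.        ]] [[ 491.77447783 -173.30978768   17.        ]]
```

Ring centre (491.6,-170.1) and peg (492.5,-172) agree to 2 mm. Lowering onto the peg.

```bash
python3 -m inch '[0,-0.15,-2,0,0,0,-1,0,-0.15,-3.5,0,0,0,-1,0,-0.15,-4.5,0,0,0,-1,0,-0.15,-5.2,0,0,0,-1,0,-0.15,-5.4,0,0,0,-1]'
```

```text
time: 4.85
tool_pos: [453.4, -173.3, 21.3]
tcp_rot: [3.14, -0.0, -3.062]
contact_force: [0.1, -0.3, -0.4]
grip_width: 17.6
```

Opening slightly (to about 35 mm), then lifting.

```bash
python3 -m inch '[0,0,-0.05,0,0,0,-1,0,0,-0.05,0,0,0,-0.2,0,0,-0.05,0,0,0,-0.2,0,0,-0.05,0,0,0,-0.2,0,0,-0.05,0,0,0,-0.2]'
python3 -m inch '[0,0,2,0,0,0,-0.2,0,0,6,0,0,0,-0.2,0,0,10,0,0,0,-0.2,0,5,12,0,0,0,-0.2,0,10,12,0,0,0,-0.2]'
python3 - <<'E'
from h import *
B=bot.capture('scene')
cv2.imwrite('pics/p2.png',cv2.resize(B[200:320,210:360,::-1],None,fx=5,fy=5,interpolation=cv2.INTER_CUBIC))
E
```

```text
time: 5.35
tool_pos: [453.5, -173.4, 21.1]
tcp_rot: [3.14, 0.0, -3.062]
contact_force: [-0.0, -0.0, 0.6]
grip_width: 36.4
time: 5.85
tool_pos: [455.3, -77.7, 144.0]
tcp_rot: [-3.14, 0.006, -3.066]
contact_force: [1.0, 1.6, -0.4]
grip_width: 36.5
```

View pics/p2.png

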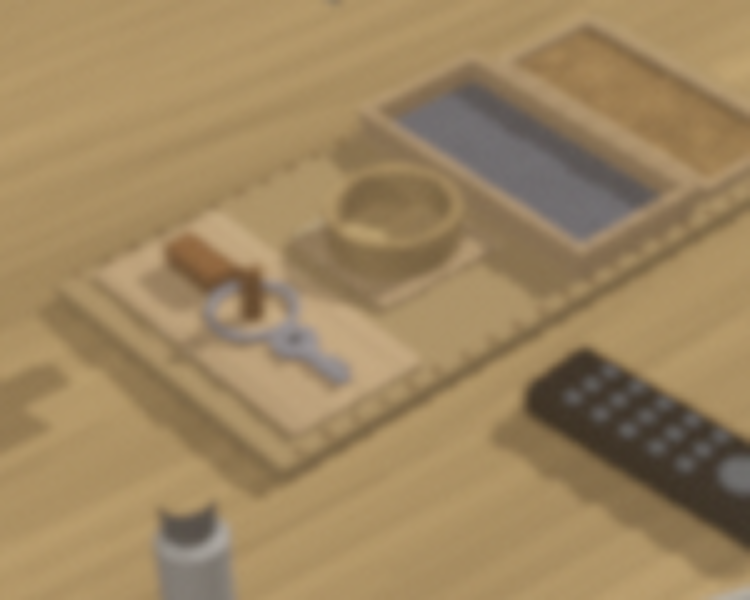

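The key ring lies over the peg, flat on its plate. Next is the case.

```bash
python3 -m inch '[3,5,0,0,0,0,0.9,7,9,0,0,0,0,0.9,11,12,0,0,0,0,0.9,15,14,0,0,2,0.9,19,16.3,0,0,0,2,0.9]'
python3 -m inch '[4,0,-6,0,0,0,0.9,4,0,-6,0,0,0,0.9,4,0,-6,0,0,0,0.9,4,0,-6,0,0,0,0.9,4,0,-6,0,0,0,0.9]'
python3 - <<'E'
from h import *
o=bot.get_obs();print(o['tool_pos'],o['tcp_rot'])
A=bot.capture('top');B=bot.capture('scene')
c=lambda a,x,y,w,h,s:cv2.resize(a[y:y+h,x:x+w,::-1],None,fx=s,fy=s,interpolation=cv2.INTER_CUBIC)
cv2.imwrite('pics/g1.png',np.hstack([c(A,240,140,100,120,4),c(B,350,190,100,120,4)]))
E
```

```text
time: 6.4
tool_pos: [493.0, -70.2, 83.6]
tcp_rot: [3.138, 0.003, -3.061]
contact_force: [0.2, -0.0, 0.3]
grip_width: 72.3
[492.98921574 -70.17003179  83.64606523] [ 3.13810162  0.00332452 -3.06148253]$: bad value
```

View pics/g1.png

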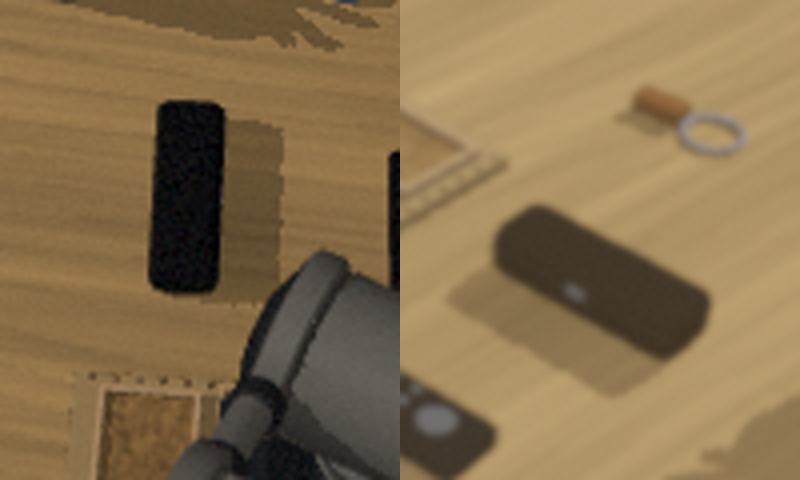

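A typo had the first call refused, with no harm done. Sending it again properly.

```bash
python3 -m inch '[3,4,3,0,0,0,0.9,6,8,3,0,0,0,0.9,10,11,3,0,0,0,0.9,14,13.5,3,0,0,1.8,0.9,19,15.5,1.5,0,0,1.8,0.9]'
python3 - <<'E'
from h import *
o=bot.get_obs();print(o['tool_pos'],o['tcp_rot'])
E
```

```text
time: 7.0
tool_pos: [676.5, 83.0, 104.6]
tcp_rot: [3.139, 0.009, -3.028]
contact_force: [1.7, -0.7, 0.3]
grip_width: 87.5
[676.54720752  83.01778055 104.55807708] [ 3.1385892   0.00922312 -3.02842308]
```

```bash
python3 -m inch '[1,0.25,-4.5,0,0.5,0,0.9,1,0.25,-4.5,0,0.5,0,0.9,1,0.25,-4.5,0,0.5,0,0.9,1,0.25,-4.5,0,0.5,0,0.9,1,0.25,-4.5,0,0.5,0,0.9]'
python3 - <<'E'
from h import *
o=bot.get_obs();print(o['tool_pos'],o['tcp_rot'])
A=bot.capture('top');B=bot.capture('scene')
c=lambda a,x,y,w,h,s:cv2.resize(a[y:y+h,x:x+w,::-1],None,fx=s,fy=s,interpolation=cv2.INTER_CUBIC)
cv2.imwrite('pics/g2.png',np.hstack([c(A,240,140,100,120,4),c(B,350,190,100,120,4)]))
E
```

```text
time: 7.5
tool_pos: [687.2, 84.9, 62.6]
tcp_rot: [3.138, 0.005, -3.029]
contact_force: [1.1, -0.3, 0.9]
grip_width: 87.1
[687.23756925  84.91335281  62.62396498] [ 3.13805538  0.00452241 -3.02919961]
```

View pics/g2.png

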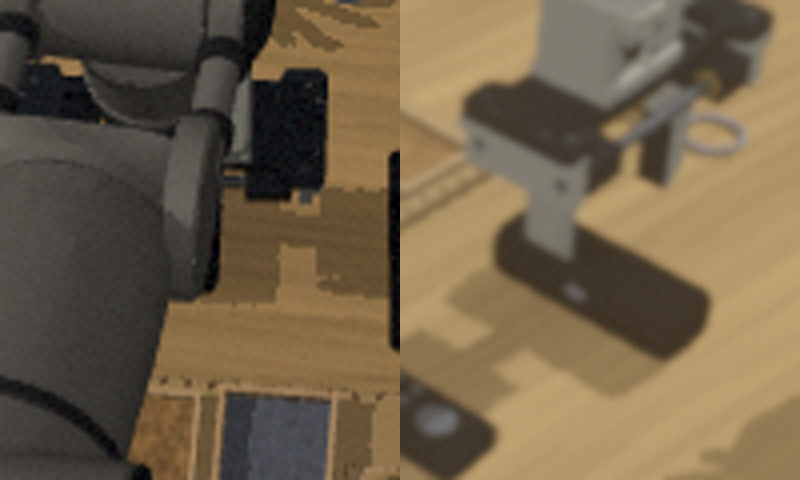

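```bash
python3 -m inch '[0,0.05,-3,0,0.3,0,0.9,0,0.05,-4.8,0,0.3,0,0.9,0,0.05,-4.8,0,0.3,0,0.9,0,0.05,-4.8,0,0.3,0,0.9,0,0.05,-4.8,0,0.3,0,0.9]'
python3 - <<'E'
from h import *
B=bot.capture('scene')
cv2.imwrite('pics/g3.png',cv2.resize(B[190:310,350:450,::-1],None,fx=5,fy=5,interpolation=cv2.INTER_CUBIC))
E
```

```text
time: 8.1
tool_pos: [688.1, 85.5, 15.9]
tcp_rot: [3.138, 0.001, -3.029]
contact_force: [-0.2, 0.4, 0.2]
grip_width: 87.2
```

View pics/g3.png

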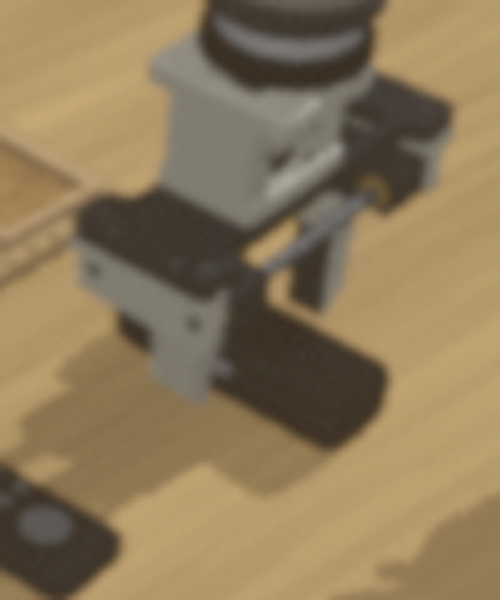

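```bash
python3 -m inch '[0,0,0,0,0,0,-1,0,0,0,0,0,0,-1,0,0,0,0,0,0,-1,0,0,0,0,0,0,-1,0,0,0,0,0,0,-1]'
python3 -m inch '[0,0,0.3,0,0,0,-1,0,0,2,0,0,0,-1,0,0,5,0,0,0,-1,0,0,7,0,0,0,-1,0,0,7,0,0,0,-1]'
python3 - <<'E'
from h import *
o=bot.get_obs();print(o['tool_pos'],o['tcp_rot'])
A=bot.capture('top');B=bot.capture('scene')
c=lambda a,x,y,w,h,s:cv2.resize(a[y:y+h,x:x+w,::-1],None,fx=s,fy=s,interpolation=cv2.INTER_CUBIC)
cv2.imwrite('pics/g4.png',np.hstack([c(A,240,140,100,120,4),c(B,350,170,100,120,4)]))
E
```

```text
time: 8.65
tool_pos: [688.0, 85.6, 15.7]
tcp_rot: [3.138, 0.001, -3.029]
contact_force: [0.7, 0.5, 0.3]
grip_width: 52.1
time: 9.15
tool_pos: [689.9, 85.6, 89.3]
tcp_rot: [3.138, 0.008, -3.029]
contact_force: [-0.8, 0.0, -1.6]
grip_width: 45.7
[689.93765641  85.62533913  89.31063162] [ 3.1382665   0.00753976 -3.02897172]
```

View pics/g4.png

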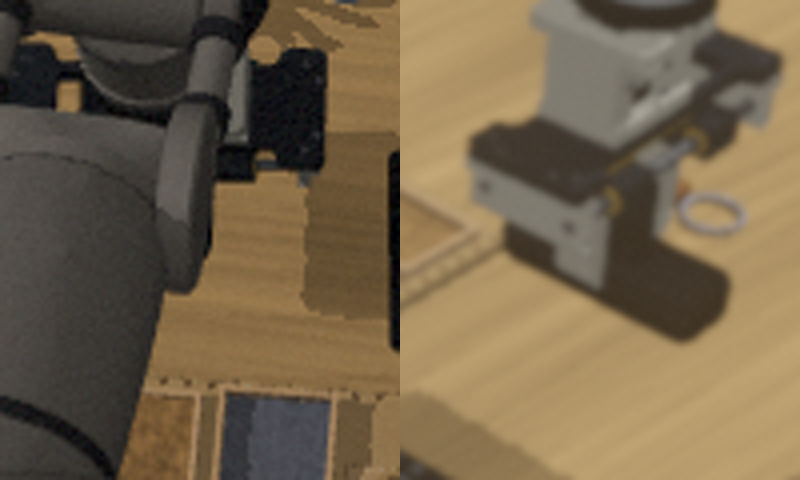

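```bash
python3 -m inch '[-4,-1.5,0,0,0,0,-1,-8,-3.5,0,0,0,0,-1,-12.5,-5,0,0,0,0,-1,-17,-7,0,0,0,-2.1,-1,-20.7,-8.7,0,0,0,-2.1,-1]'
python3 -m inch '[0,0,-0.5,0,0,0,-1,0,0,-0.5,0,0,0,-1,0,0,-0.5,0,0,0,-1,0,0,-0.5,0,0,0,-1,0,0,-0.5,0,0,0,-1]'
python3 - <<'E'
from h import *
o=bot.get_obs();print(o['tool_pos'],o['tcp_rot'])
A=bot.capture('top');B=bot.capture('scene')
c=lambda a,x,y,w,h,s:cv2.resize(a[y:y+h,x:x+w,::-1],None,fx=s,fy=s,interpolation=cv2.INTER_CUBIC)
cv2.imwrite('pics/g5.png',np.hstack([c(A,260,210,100,120,4),c(B,270,170,100,120,4)]))
E
```

```text
time: 9.75
tool_pos: [476.7, -1.7, 83.6]
tcp_rot: [3.137, -0.004, -3.066]
contact_force: [0.3, -0.7, -1.6]
grip_width: 45.8
time: 10.25
tool_pos: [477.6, -1.3, 78.4]
tcp_rot: [3.137, -0.003, -3.066]
contact_force: [-1.1, -0.1, -0.6]
grip_width: 45.4
[477.55131123  -1.32550154  78.37411797] [ 3.13668788 -0.00325688 -3.06563696]
```

View pics/g5.png

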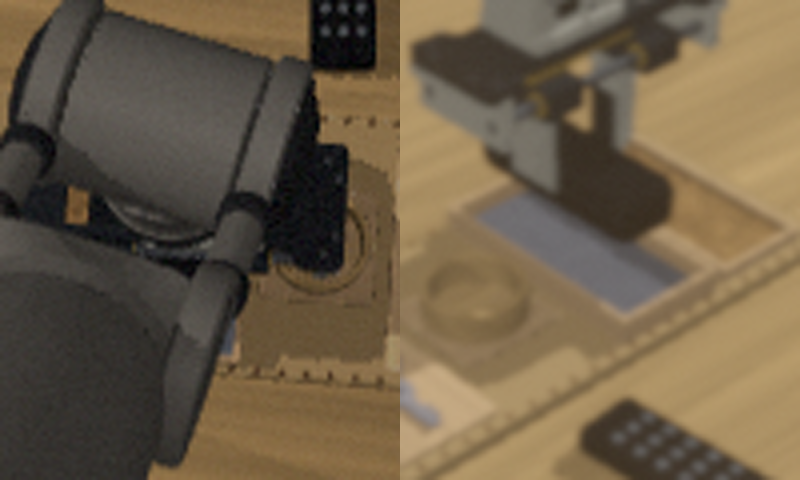

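```bash
python3 -m inch '[0.45,0,-1,-0.2,0,0,-1,0.45,0,-2.5,-0.2,0,0,-1,0.45,0,-2.5,-0.2,0,0,-1,0.45,0,-2.5,-0.2,0,0,-1,0.45,0,-2.5,-0.2,0,0,-1]'
python3 - <<'E'
from h import *
o=bot.get_obs();print(o['tool_pos'],o['tcp_rot'])
B=bot.capture('scene')
c=lambda a,x,y,w,h,s:cv2.resize(a[y:y+h,x:x+w,::-1],None,fx=s,fy=s,interpolation=cv2.INTER_CUBIC)
cv2.imwrite('pics/g6.png',c(B,270,170,100,100,6))
E
```

```text
time: 10.85
tool_pos: [482.1, -1.4, 53.7]
tcp_rot: [3.14, -0.003, -3.066]
contact_force: [0.3, 0.1, -0.2]
grip_width: 45.5
[482.08179454  -1.41055933  53.71342526] [ 3.14029645 -0.0031441  -3.06583012]
```

View pics/g6.png

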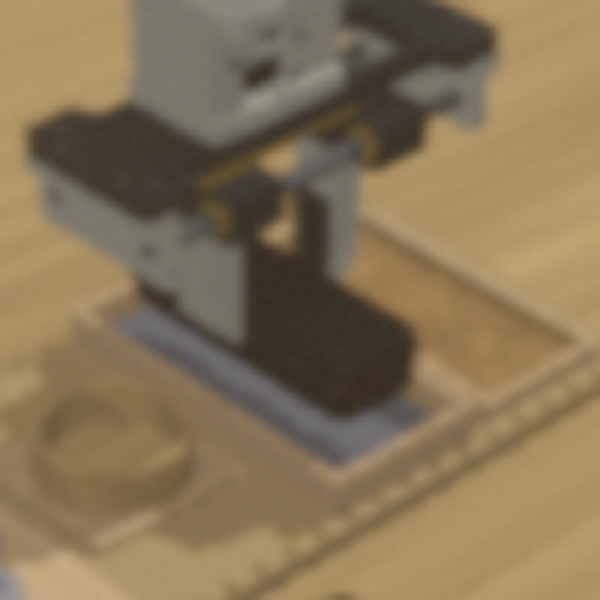

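```bash
python3 -m inch '[0,0,-0.8,0,0,0,-1,0,0,-1.3,0,0,0,-1,0,0,-1.6,0,0,0,-1,0,0,-1.8,0,0,0,-1,0,0,-1.9,0,0,0,-1]'
```

```text
time: 11.4
tool_pos: [482.0, -1.4, 34.6]
tcp_rot: [3.14, -0.003, -3.066]
contact_force: [-0.0, -0.3, -1.4]
grip_width: 45.8
```

```bash
python3 -m inch '[0,0,-0.1,0,0,0,-1,0,0,-0.2,0,0,0,-1,0,0,-0.2,0,0,0,-1,0,0,-0.2,0,0,0,-1,0,0,-0.2,0,0,0,-1]'
python3 - <<'E'
from h import *
B=bot.capture('scene')
c=lambda a,x,y,w,h,s:cv2.resize(a[y:y+h,x:x+w,::-1],None,fx=s,fy=s,interpolation=cv2.INTER_CUBIC)
cv2.imwrite('pics/g7.png',c(B,270,170,100,100,6))
E
```

```text
time: 11.9
tool_pos: [482.1, -1.5, 33.2]
tcp_rot: [3.14, -0.003, -3.066]
contact_force: [-2.3, -0.2, 6.2]
grip_width: 45.8
```

View pics/g7.png

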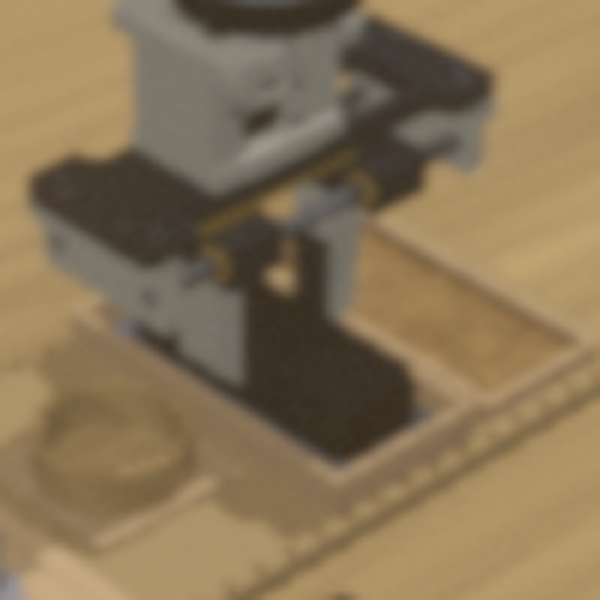

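There is floor contact (6 N at TCP z 33, so underside at about 16). Opening a little and rising.

```bash
python3 -m inch '[0,0,0,0,0,0,0.2,0,0,0,0,0,0,0.2,0,0,0,0,0,0,0.2,0,0,0,0,0,0,0.2,0,0,0,0,0,0,0.2]'
python3 -m inch '[0,0,2,0,0,0,0.2,0,0,6,0,0,0,0.2,0,0,10,0,0,0,0.2,0,-5,12,0,0,0,0.2,0,-10,12,0,0,0,0.2]'
python3 - <<'E'
from h import *
B=bot.capture('scene');A=bot.capture('top')
c=lambda a,x,y,w,h,s:cv2.resize(a[y:y+h,x:x+w,::-1],None,fx=s,fy=s,interpolation=cv2.INTER_CUBIC)
cv2.imwrite('pics/g8.png',np.hstack([c(A,260,210,100,120,4),c(B,270,170,100,120,4)]))
E
```

```text
time: 12.45
tool_pos: [482.1, -1.5, 33.2]
tcp_rot: [3.14, -0.003, -3.066]
contact_force: [0.2, 0.4, 0.8]
grip_width: 55.0
time: 12.95
tool_pos: [483.8, -98.3, 156.3]
tcp_rot: [-3.14, 0.003, -3.062]
contact_force: [1.4, -0.1, -0.7]
grip_width: 55.3
```

View pics/g8.png

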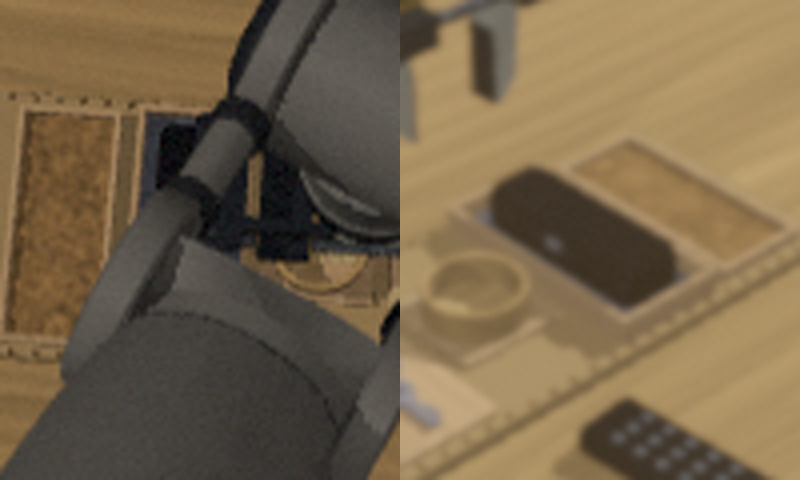

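Case seated. Now the chrome opener, grip point at about (445.5,-363.5), yaw 17.5°.

```bash
python3 -m inch '[-1,-5,0,0,0,6,0,-2,-10,-1,0,0,13,0,-3,-15,-2,0,0,13,0,-3.8,-20,-4,0,0,13,0,-3.8,-24.9,-7,0,0,13,0]'
python3 -m inch '[0,-1.6,-1.6,0,0,0,0,0,-1.6,-1.6,0,0,0,0,0,-1.6,-1.6,0,0,0,0,0,-1.6,-1.6,0,0,0,0,0,-1.6,-1.6,0,0,0,0]'
python3 - <<'E'
from h import *
o=bot.get_obs();print(o['tool_pos'],o['tcp_rot'])
B=bot.capture('scene');A=bot.capture('top')
c=lambda a,x,y,w,h,s:cv2.resize(a[y:y+h,x:x+w,::-1],None,fx=s,fy=s,interpolation=cv2.INTER_CUBIC)
cv2.imwrite('pics/o1.png',np.hstack([c(A,400,230,100,120,4),c(B,130,230,100,120,4)]))
E
```

```text
time: 13.55
tool_pos: [445.1, -335.6, 94.5]
tcp_rot: [-3.138, 0.001, -2.844]
contact_force: [1.0, -0.2, -0.3]
grip_width: 45.8
time: 14.05
tool_pos: [445.8, -350.6, 79.5]
tcp_rot: [-3.137, 0.002, -2.843]
contact_force: [0.5, 0.7, 0.6]
grip_width: 45.9
[ 445.81113595 -350.59624332   79.53670926] [-3.13704595e+00  1.51767064e-03 -2.84285094e+00]
```

View pics/o1.png

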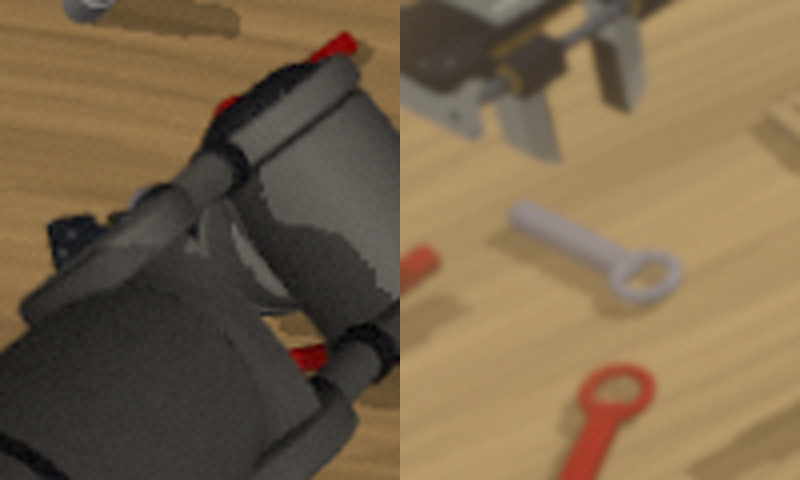

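Run:
```python
from h import *
print(plane('scene',[(174.2,289.6)],11),plane('scene',[(159.8,282.8),(183.5,294),(191,299)],11).round(1).tolist())
```

```text
[[ 444.23794716 -365.91379106   11.        ]] [[403.2, -380.9, 11.0], [470.0, -356.6, 11.0], [494.4, -351.3, 11.0]]
```

```bash
python3 -m inch '[-0.1,-1.4,-2,0,0,1.2,0,-0.1,-1.4,-4,0,0,1.2,0,-0.1,-1.4,-5,0,0,1.2,0,-0.1,-1.4,-5,0,0,1.2,0,-0.1,-1.4,-5,0,0,1.2,0]'
python3 - <<'E'
from h import *
B=bot.capture('scene')
c=lambda a,x,y,w,h,s:cv2.resize(a[y:y+h,x:x+w,::-1],None,fx=s,fy=s,interpolation=cv2.INTER_CUBIC)
cv2.imwrite('pics/o2.png',c(B,130,230,100,100,6))
E
```

```text
time: 14.65
tool_pos: [445.1, -364.8, 30.0]
tcp_rot: [-3.137, 0.002, -2.822]
contact_force: [0.4, -0.0, 0.6]
grip_width: 46.1
```

View pics/o2.png

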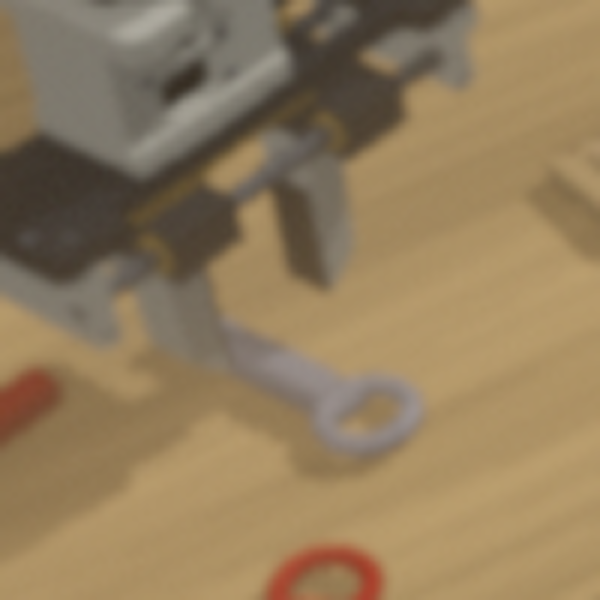

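```bash
python3 -m inch '[0,0,-1.5,0,0,0,0,0,0,-2.35,0,0,0,0,0,0,-2.35,0,0,0,0,0,0,-2.35,0,0,0,-1,0,0,-2.35,0,0,0,-1]'
python3 -m inch '[0,0,0,0,0,0,-1,0,0,0,0,0,0,-1,0,0,0,0,0,0,-1,0,0,0,0,0,0,-1,0,0,0,0,0,0,-1]'
python3 -m inch '[0,0,0.3,0,0,0,-1,0,0,2,0,0,0,-1,0,0,5,0,0,0,-1,0,0,7,0,0,0,-1,0,0,7,0,0,0,-1]'
python3 - <<'E'
from h import *
o=bot.get_obs();print(o['tool_pos'],o['tcp_rot'])
B=bot.capture('scene')
c=lambda a,x,y,w,h,s:cv2.resize(a[y:y+h,x:x+w,::-1],None,fx=s,fy=s,interpolation=cv2.INTER_CUBIC)
cv2.imwrite('pics/o3.png',c(B,130,210,100,100,6))
E
```

```text
time: 15.2
tool_pos: [445.5, -365.3, 7.4]
tcp_rot: [-3.135, 0.002, -2.822]
contact_force: [-0.3, -0.5, 0.3]
grip_width: 34.4
time: 15.7
tool_pos: [445.6, -365.4, 7.8]
tcp_rot: [-3.134, 0.003, -2.822]
contact_force: [-0.2, 0.2, 4.2]
grip_width: 15.7
time: 16.2
tool_pos: [446.9, -366.7, 80.5]
tcp_rot: [-3.13, 0.005, -2.822]
contact_force: [0.3, 0.7, -1.8]
grip_width: 15.9
[ 446.86119174 -366.7181228    80.45070568] [-3.12951725  0.00488619 -2.82163127]
```

View pics/o3.png

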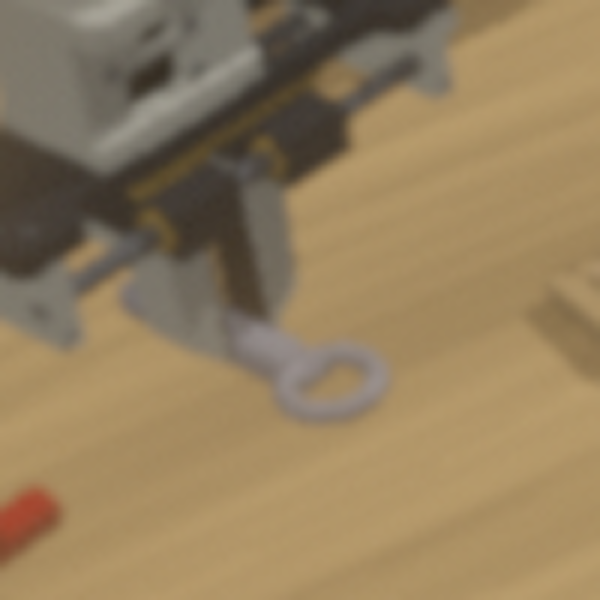

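Run:
```python
from h import *
p=plane('scene',[(184.9,273.2)],79)[0]; d=p[:2]-[446.9,-366.7]; print(p,np.hypot(*d),np.degrees(np.arctan2(d[1],d[0])))
print(plane('scene',[(184.9,273.2)],89)[0],plane('scene',[(184.9,273.2)],69)[0])
```

```text
[ 489.10832447 -350.38841452   79.        ] 45.25053011123102 21.129235385182223
[ 500.93272938 -354.54787632   89.        ] [ 477.28391956 -346.22895271   69.        ]
```

```bash
python3 -m inch '[0,5,1,0,0,-5,-1,0.5,10,1,0,0,-10,-1,1,15,1,0.7,0,-14.5,-1,1.5,20,1,0.7,0,-14.5,-1,2,25,1,0.7,0,-14.5,-1]'
python3 -m inch '[0,5,0,0,0,0,-1,0,10,0,0,0,0,-1,0,15,0,0,0,0,-1,0,20,0,0,0,0,-1,0,20,0,0,0,0,-1]'
python3 - <<'E'
from h import *
o=bot.get_obs();print(o['tool_pos'],o['tcp_rot'])
E
```

```text
time: 16.75
tool_pos: [464.8, -115.5, 87.2]
tcp_rot: [3.138, 0.004, -3.076]
contact_force: [1.5, 0.7, -0.9]
grip_width: 15.5
time: 17.25
tool_pos: [463.0, 89.6, 85.9]
tcp_rot: [3.136, 0.001, -3.069]
contact_force: [0.2, -1.0, -1.2]
grip_width: 15.6
[463.04656436  89.60258886  85.86934332] [ 3.13638301e+00  1.01550856e-03 -3.06949546e+00]
```

Moving to the grip target (466.5,82.4) and lower, to TCP z of about 50.

```bash
python3 -m inch '[0.35,-0.7,-2,-0.3,0,0,-1,0.35,-0.7,-3.5,-0.3,0,0,-1,0.35,-0.7,-3.5,-0.3,0,0,-1,0.35,-0.7,-3.5,-0.3,0,0,-1,0.35,-0.7,-3.5,-0.3,0,0,-1]'
python3 - <<'E'
from h import *
o=bot.get_obs();print(o['tool_pos'],o['tcp_rot'])
B=bot.capture('scene');A=bot.capture('top')
c=lambda a,x,y,w,h,s:cv2.resize(a[y:y+h,x:x+w,::-1],None,fx=s,fy=s,interpolation=cv2.INTER_CUBIC)
cv2.imwrite('pics/o4.png',np.hstack([c(B,300,160,80,100,6),c(A,240,220,50,100,6)]))
E
```

```text
time: 17.75
tool_pos: [466.8, 82.2, 51.1]
tcp_rot: [-3.142, 0.001, -3.07]
contact_force: [-1.0, 0.1, -1.2]
grip_width: 15.2
[466.76278008  82.19279243  51.11528154] [-3.14154413e+00  8.59049183e-04 -3.07015187e+00]
```

View pics/o4.png

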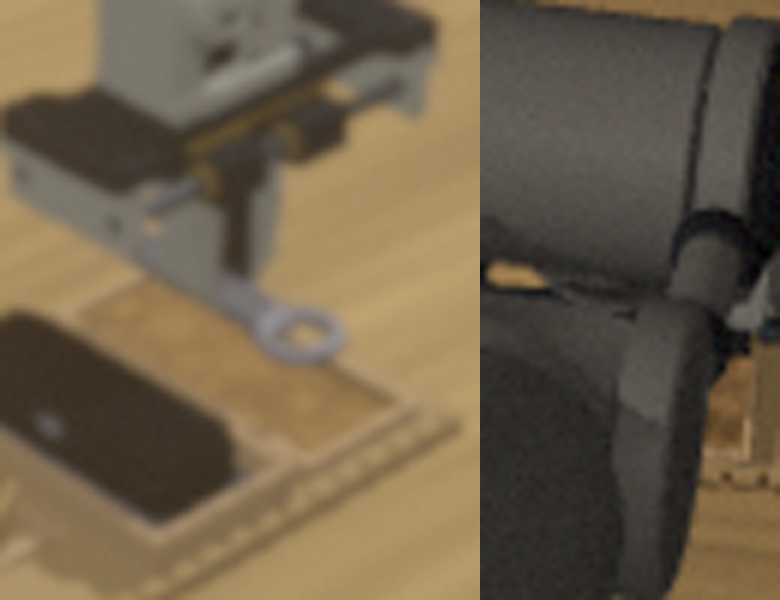

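Run:
```python
from h import *
f=lambda x,y:((x+.5)/6-.5+300,(y+.5)/6-.5+160)
print(plane('scene',[f(300,333)],49),plane('scene',[f(398,405),f(310,452),f(152,283),f(80,318)],21).round(1).tolist())
```

```text
[[511.14257584  88.07239679  49.        ]] [[547.4, 112.3, 21.0], [548.9, 60.7, 21.0], [408.2, 93.8, 21.0], [410.0, 50.8, 21.0]]
```

```bash
python3 -m inch '[0.2,-0.2,-1,0,0,0,-1,0.2,-0.2,-2,0,0,0,-1,0.2,-0.2,-2.4,0,0,0,-1,0.2,-0.2,-2.5,0,0,0,-1,0.2,-0.2,-2.5,0,0,0,-1]'
python3 -m inch '[0,0,-0.15,0,0,0,-1,0,0,-0.2,0,0,0,-1,0,0,-0.25,0,0,0,-1,0,0,-0.25,0,0,0,-1,0,0,-0.25,0,0,0,-1]'
python3 - <<'E'
from h import *
B=bot.capture('scene')
c=lambda a,x,y,w,h,s:cv2.resize(a[y:y+h,x:x+w,::-1],None,fx=s,fy=s,interpolation=cv2.INTER_CUBIC)
cv2.imwrite('pics/o5.png',c(B,300,160,80,100,6))
E
```

```text
time: 18.35
tool_pos: [468.7, 80.3, 26.1]
tcp_rot: [-3.142, 0.001, -3.07]
contact_force: [0.4, 0.5, -1.0]
grip_width: 15.7
time: 18.85
tool_pos: [468.8, 80.4, 23.8]
tcp_rot: [-3.142, 0.001, -3.07]
contact_force: [-1.0, 0.2, 2.0]
grip_width: 15.4
```

View pics/o5.png

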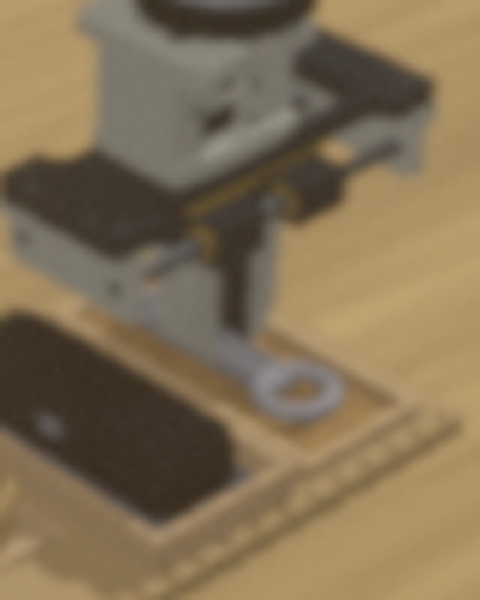

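```bash
python3 -m inch '[0,0,0,0,0,0,-0.3,0,0,0,0,0,0,-0.3,0,0,0,0,0,0,-0.3,0,0,0,0,0,0,-0.3,0,0,0,0,0,0,-0.3]'
python3 -m inch '[0,0,1.5,0,0,0,-0.3,0,0,5,0,0,0,-0.3,0,0,10,0,0,0,-0.3,0,0,14,0,0,0,-0.3,0,-5,16,0,0,0,0]'
python3 -m inch '[3,-4,0,0,0,0,0.3,6,-8,0,0,0,0,0.3,9,-12,0,0,0,0,0.3,12,-16,0,0,0,0.3,14,-20,0,0,0,0,0.3]'
python3 - <<'E'
from h import *
B=bot.capture('scene');A=bot.capture('top')
c=lambda a,x,y,w,h,s:cv2.resize(a[y:y+h,x:x+w,::-1],None,fx=s,fy=s,interpolation=cv2.INTER_CUBIC)
cv2.imwrite('pics/o6.png',np.hstack([c(B,290,160,90,100,5),c(A,240,220,70,100,5)]))
E
```

```text
time: 19.4
tool_pos: [468.8, 80.4, 23.7]
tcp_rot: [3.142, 0.001, -3.07]
contact_force: [-0.5, 0.5, -0.4]
grip_width: 31.9
time: 19.9
tool_pos: [470.4, 36.8, 186.2]
tcp_rot: [3.141, 0.008, -3.064]
contact_force: [1.7, 0.5, -1.0]
grip_width: 36.7$: bad value
```

View pics/o6.png

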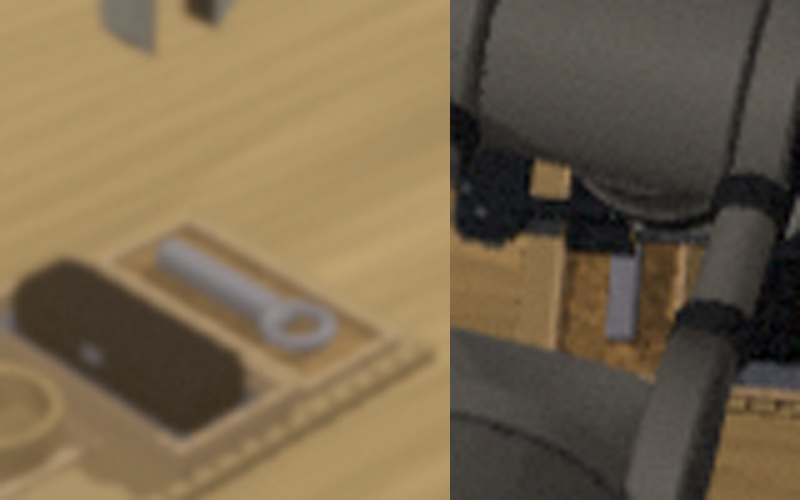

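The opener lies in its tray. The second move was refused because of a missing value. Now moving to the lens spray.

```bash
python3 -m inch '[2,-4.5,0,0,0,0,0.9,4,-9,0,0,0,0,0.9,6,-13.5,0,0,0,0,0.9,8,-18,0,0,0,0,0.9,10,-22.5,0,0,0,0,0.9]'
python3 -m inch '[3,-4,0,0,0,0,0.9,5.5,-8,-2,0,0,0,0.9,5.5,-9.5,-5,0,0,0,0.9,5.5,-9.5,-8,0,0,0,0.9,5.5,-9.5,-8,0,0,0,0.9]'
python3 - <<'E'
from h import *
o=bot.get_obs();print(o['tool_pos'],o['tcp_rot'],o['joint_positions'])
B=bot.capture('scene');A=bot.capture('top')
c=lambda a,x,y,w,h,s:cv2.resize(a[y:y+h,x:x+w,::-1],None,fx=s,fy=s,interpolation=cv2.INTER_CUBIC)
cv2.imwrite('pics/l1.png',np.hstack([c(B,200,240,90,110,5),c(A,390,190,70,110,5)]))
E
```

```text
time: 20.5
tool_pos: [570.9, -195.7, 184.5]
tcp_rot: [-3.14, 0.007, -3.073]
contact_force: [1.3, -0.0, 0.3]
grip_width: 81.2
time: 21.0
tool_pos: [623.0, -289.3, 98.0]
tcp_rot: [3.136, -0.003, -3.074]
contact_force: [-0.8, 0.6, -0.2]
grip_width: 86.9
[ 622.96289594 -289.3354822    97.97172986] [ 3.13648867e+00 -2.60554679e-03 -3.07418836e+00] [-0.54750716  0.75035467  1.18005366  0.00284276  1.21625834 -2.18669478]
```

View pics/l1.png

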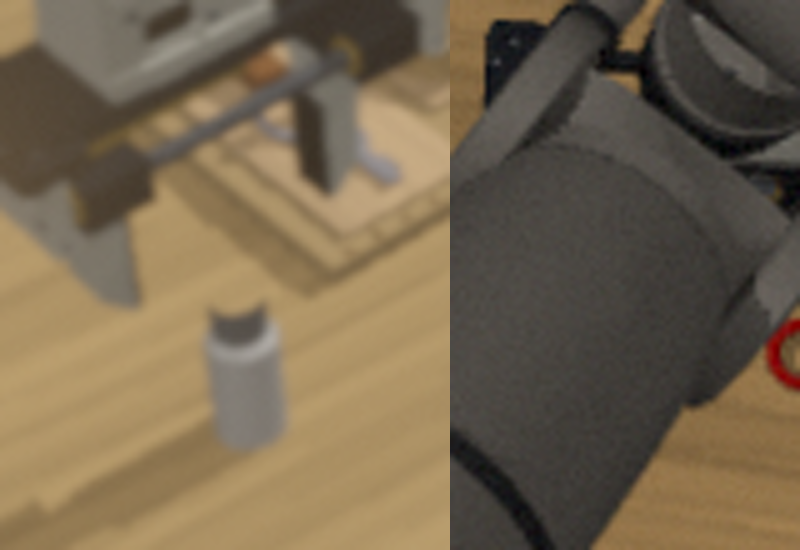

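Run:
```python
from h import *
f=lambda x,y:((x+.5)/5-.5+200,(y+.5)/5-.5+240)
print(plane('scene',[f(252,429)],0),plane('scene',[f(242,334)],50))
print(plane('scene',[f(92+30,300)],98)) 
print(proj('scene',[[623,-289.3,98]]), proj('scene',[[629,-290,50],[629,-290,0]]))
```

```text
[[ 629.23949613 -290.50085384    0.        ]] [[ 626.45141956 -288.25280094   50.        ]]
[[ 627.27130171 -336.71486638   98.        ]]
[[244.34432068 287.58595789]] [[247.95497993 307.49898771]
 [250.14310986 325.21871763]]
```

Both views put the spray at about (628,-289.5). Descending around it.

```bash
python3 -m inch '[0.5,0,-1,-0.3,0,0,0.9,0.5,0,-3,-0.3,0,0,0.9,0.5,0,-5,-0.3,0,0,0.9,0.5,0,-6.5,-0.3,0,0,0.9,0.5,0,-7.3,-0.3,0,0,0.9]'
python3 - <<'E'
from h import *
B=bot.capture('scene')
c=lambda a,x,y,w,h,s:cv2.resize(a[y:y+h,x:x+w,::-1],None,fx=s,fy=s,interpolation=cv2.INTER_CUBIC)
cv2.imwrite('pics/l2.png',c(B,200,240,90,110,5))
E
```

```text
time: 21.6
tool_pos: [631.0, -289.4, 30.4]
tcp_rot: [-3.136, 0.005, -3.072]
contact_force: [0.7, 1.4, 0.6]
grip_width: 87.3
```

View pics/l2.png

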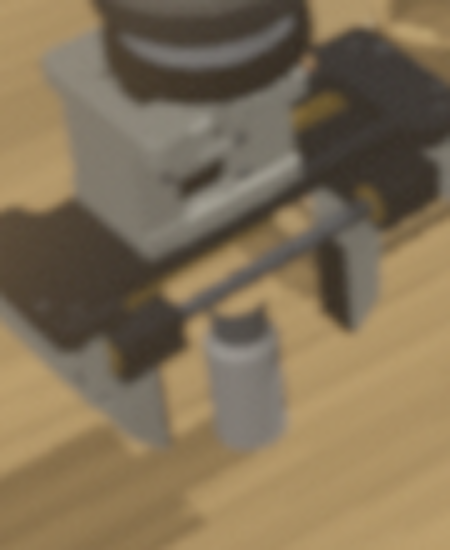

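```bash
python3 -m inch '[-0.35,0,-0.65,0.3,0.3,0,0.9,-0.35,0,-0.65,0.3,0.3,0,0.9,-0.35,0,-0.65,0.3,0.3,0,0.9,-0.35,0,-0.65,0.3,0.3,0,0.2,-0.35,0,-0.65,0.3,0.3,0,-1]'
python3 -m inch '[0,0,0,0,0,0,-1,0,0,0,0,0,0,-1,0,0,0,0,0,0,-1,0,0,0,0,0,0,-1,0,0,0,0,0,0,-1]'
```

```text
time: 22.15
tool_pos: [627.3, -289.6, 23.6]
tcp_rot: [3.141, -0.0, -3.072]
contact_force: [-0.7, 1.2, 0.1]
grip_width: 75.7
time: 22.65
tool_pos: [627.3, -289.6, 23.6]
tcp_rot: [3.141, -0.0, -3.072]
contact_force: [1.0, 0.4, 0.8]
grip_width: 35.6
```

```bash
python3 -m inch '[0,0,0,0,0,0,-1,0,0,0,0,0,0,-1,0,0,0.3,0,0,0,-1,0,0,2,0,0,0,-1,0,0,5,0,0,0,-1]'
python3 - <<'E'
from h import *
o=bot.get_obs();print(o['tool_pos'],o['tcp_rot'])
B=bot.capture('scene')
c=lambda a,x,y,w,h,s:cv2.resize(a[y:y+h,x:x+w,::-1],None,fx=s,fy=s,interpolation=cv2.INTER_CUBIC)
cv2.imwrite('pics/l3.png',c(B,200,220,90,110,5))
E
```

```text
time: 23.15
tool_pos: [625.8, -288.7, 71.6]
tcp_rot: [3.138, -0.005, -3.072]
contact_force: [-1.0, 0.8, 0.1]
grip_width: 29.6
[ 625.79606911 -288.74183874   71.63397422] [ 3.13831347 -0.00488611 -3.07236576]
```

View pics/l3.png

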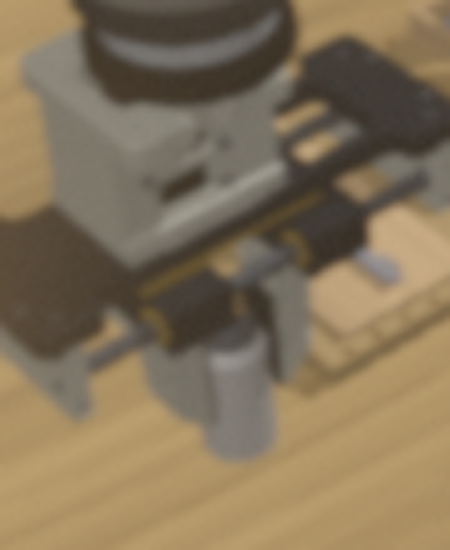

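```bash
python3 -m inch '[0,0,4,0,0,0,-1,-3,4,4,0,0,0,-1,-6,8,4,0,0,0,-1,-9,12,4,0,0,0,-1,-11.5,16,4,0,0,0,-1]'
python3 -m inch '[-2.5,4,0,0,0,0,-1,-2.5,4.4,0,0,0,0,-1,-2.5,4.4,-1,0,0,0,-1,-2.5,4.4,-2,0,0,0,-1,-2.5,4.4,-2,0,0,0,-1]'
python3 - <<'E'
from h import *
o=bot.get_obs();print(o['tool_pos'],o['tcp_rot'])
E
```

```text
time: 23.7
tool_pos: [512.3, -129.2, 119.5]
tcp_rot: [-3.138, 0.005, -3.073]
contact_force: [-0.1, 1.2, -0.6]
grip_width: 29.0
time: 24.2
tool_pos: [487.1, -86.0, 97.6]
tcp_rot: [-3.139, 0.002, -3.074]
contact_force: [-0.9, 0.1, -0.2]
grip_width: 29.5
[487.06979376 -85.99074604  97.59908948] [-3.13904260e+00  2.28696936e-03 -3.07388537e+00]
```

Lowering to TCP z of about 70 and looking.

```bash
python3 -m inch '[-0.1,0,-1,0,0,0,-1,-0.1,0,-2,0,0,0,-1,-0.1,0,-2.6,0,0,0,-1,-0.1,0,-2.6,0,0,0,-1,-0.1,0,-2.6,0,0,0,-1]'
python3 - <<'E'
from h import *
o=bot.get_obs();print(o['tool_pos'],o['tcp_rot'])
B=bot.capture('scene')
c=lambda a,x,y,w,h,s:cv2.resize(a[y:y+h,x:x+w,::-1],None,fx=s,fy=s,interpolation=cv2.INTER_CUBIC)
cv2.imwrite('pics/l4.png',c(B,240,170,90,110,5))
E
```

```text
time: 24.7
tool_pos: [486.1, -86.0, 71.5]
tcp_rot: [-3.139, 0.002, -3.074]
contact_force: [-0.5, 0.4, 0.0]
grip_width: 29.4
[486.11467634 -86.0373888   71.45925824] [-3.13918632e+00  2.06151901e-03 -3.07402432e+00]
```

View pics/l4.png

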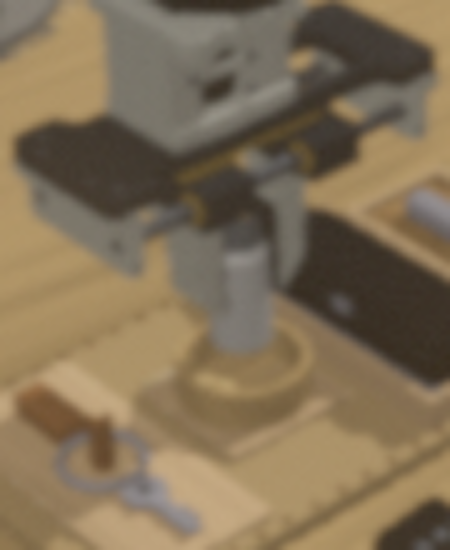

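```bash
python3 -m inch '[0.1,0.05,-1,0,0,0,-1,0.1,0.05,-2,0,0,0,-1,0.1,0.05,-2.6,0,0,0,-1,0.1,0.05,-2.9,0,0,0,-1,0.1,0.05,-3,0,0,0,-1]'
python3 -m inch '[0,0,-0.15,0,0,0,-1,0,0,-0.2,0,0,0,-1,0,0,-0.25,0,0,0,-1,0,0,-0.25,0,0,0,-1,0,0,-0.25,0,0,0,-1]'
```

```text
time: 25.25
tool_pos: [487.0, -85.5, 41.2]
tcp_rot: [-3.139, 0.002, -3.074]
contact_force: [0.4, 0.4, -0.7]
grip_width: 29.6
time: 25.75
tool_pos: [487.3, -85.5, 39.4]
tcp_rot: [-3.139, 0.003, -3.074]
contact_force: [-1.0, 0.8, 4.6]
grip_width: 29.1
```

```bash
python3 -m inch '[0,0,0,0,0,0,-0.1,0,0,0,0,0,0,-0.1,0,0,0,0,0,0,0,0,0,0,0,0,0,0,0,0,0,0,0,0,0]'
python3 -m inch '[0,0,1,0,0,0,0,0,0,4,0,0,0,0,0,0,8,0,0,0,0,0,0,12,0,0,0,0,0,0,15,0,0,0,0]'
python3 -m inch '[0,5,2,0,0,0,0,0,10,2,0,0,0,0,0,15,2,0,0,0,0,0,20,2,0,0,0,0,0,25,2,0,0,0,0]'
python3 -m inch '[-5,5,0,0,0,0,0,-10,10,0,0,0,0,0,-13,14,0,0,0,0,0,-15,18,0,0,0,0,0,-15,22,0,0,0,0,0]'
python3 - <<'E'
from h import *
o=bot.get_obs();print(o['tool_pos'],o['joint_positions'])
B=bot.capture('scene');A=bot.capture('top')
cv2.imwrite('pics/f_t.png',A[:,:,::-1]);cv2.imwrite('pics/f_s.png',B[:,:,::-1])
c=lambda a,x,y,w,h,s:cv2.resize(a[y:y+h,x:x+w,::-1],None,fx=s,fy=s,interpolation=cv2.INTER_CUBIC)
cv2.imwrite('pics/f1.png',c(A,245,160,160,150,5)); cv2.imwrite('pics/f2.png',c(B,210,170,180,140,4))
E
```

```text
time: 26.25
tool_pos: [487.2, -85.5, 39.3]
tcp_rot: [-3.139, 0.003, -3.074]
contact_force: [-0.8, -0.0, 0.8]
grip_width: 45.6
time: 26.75
tool_pos: [487.7, -85.6, 192.6]
tcp_rot: [-3.138, 0.005, -3.074]
contact_force: [0.2, -1.5, 0.0]
grip_width: 45.9
time: 27.25
tool_pos: [487.3, 161.7, 213.6]
tcp_rot: [-3.138, 0.006, -3.074]
contact_force: [1.4, -0.3, -0.1]
grip_width: 45.9
time: 27.75
tool_pos: [341.4, 359.8, 214.8]
tcp_rot: [-3.138, 0.007, -3.074]
contact_force: [0.7, 0.5, 0.1]
grip_width: 45.8
[341.41970614 359.83230376 214.81304336] [ 0.66141452  0.29806632  1.62287765 -0.00723625  1.2169748  -0.97461107]
```

View pics/f1.png

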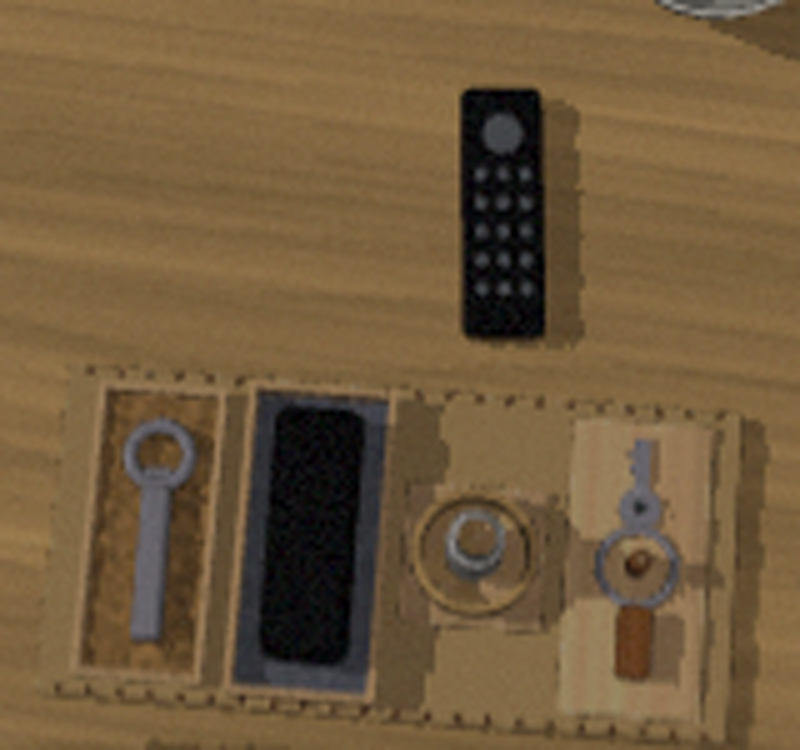

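View pics/f2.png

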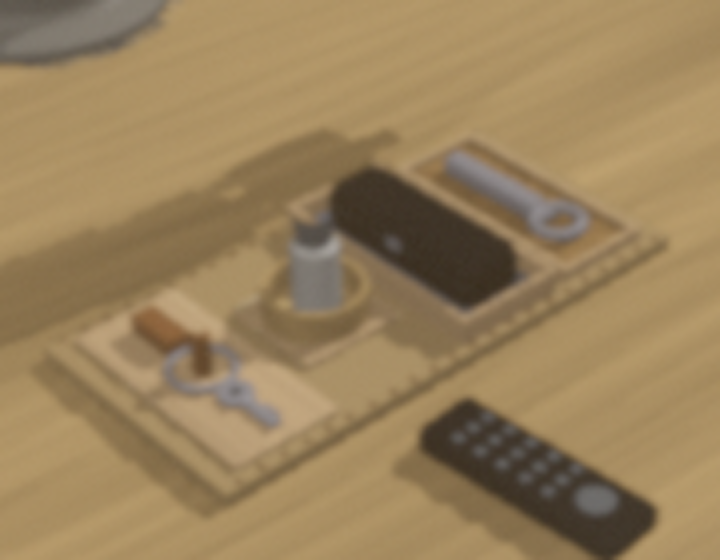

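All four look seated and centred. A final numeric check on the margins and on the two that stay.

Run:
```python
from m import *
A=cv2.imread('pics/top0.png')[:,:,::-1];F=cv2.imread('pics/f_t.png')[:,:,::-1]
B=cv2.imread('pics/scene0.png')[:,:,::-1];G=cv2.imread('pics/f_s.png')[:,:,::-1]
for nm,im in(('start',A),('end',F)):
    s,h,v=roi(im,325,165,40,70); print(nm,'remote',[rect('top',c,18) for c in comps(v.max(2)<28,(325,165))])
    s,h,v=roi(im,205,195,22,20); print(nm,'ring',[cv2.boundingRect(c.astype(np.int32)) for c in comps(h[...,1]<75,(205,195),8)])
for nm,im in(('start',B),('end',G)):
    s,h,v=roi(im,416,212,28,20); print(nm,'ring scene',[cv2.boundingRect(c.astype(np.int32)) for c in comps(h[...,1]<85,(416,212),8)])
f=lambda x,y:((x+.5)/5-.5+245,(y+.5)/5-.5+160)
def loc(p,c):
    d=np.array(p[:2])-c; a=np.radians(4.3); return np.round([d@[np.cos(a),np.sin(a)],d@[-np.sin(a),np.cos(a)]],1)
s,h,v=roi(F,290,235,35,65)
for c in comps(v.max(2)<28,(290,235),100): r=rect('top',c,44); print('case',r,loc(r[0],[481,-1]))
print('opener ends mid',loc(plane('top',[f(160,420),f(145,642)],28).mean(0),[475,82.5]))
print('ring',loc(plane('top',[f(637,566)],19)[0],[491.5,-170.5]),'spray cap',loc(plane('top',[f(480,540)],88)[0],[485.5,-86]))
```

```text
start remote [(array([673.6, -77. ]), array([ 40.5, 137.5]), 7.4)]
start ring [(208, 198, 16, 15)]
end remote [(array([674.9, -76.9]), array([ 40.5, 134.8]), 7.4)]
end ring [(208, 198, 16, 15)]
start ring scene [(419, 218, 18, 11)]
end ring scene [(419, 218, 18, 11)]
case (array([482.9,  -0. ]), array([ 46. , 131.5]), 3.9) [2.  0.9]
opener ends mid [1.1 0.1]
ring [1.4 0.8] spray cap [-0.7  0.3]
```

Every margin is within about 2 mm, and the remote and empty ring have not moved. Handing in.

```bash
python3 -c "
from plant import bot
print(bot.close_job())"
```

```text
the job is handed in; nothing more can be done
None
```

All four things are put away in the organiser: the ring with the key over the peg, the glasses case in the felt trough, the chrome bottle opener in the cork tray and the lens spray in the cup. The job was handed in at about 28 s, with the arm clear of everything.

- **Placement:** In the last top picture each thing lay within about 2 mm of the middle of its place. Case (+2.0, +0.9), opener (+1.1, +0.1), ring (+1.4, +0.8), spray (−0.7, +0.3) mm.
- **Fully down:** I felt light floor contact of 2 to 6 N for the case, opener and spray before letting go. The ring gave no clear contact force. I released it less than 1 mm above the plate, and both views showed it flat.
- **Left alone:** The remote's outline shifted 1.3 mm between the first and last pictures, which is within measuring noise. The ring without a key showed no shift, and I never touched either.
- **Disagreements:** Early rough position readings from the two cameras differed by up to 10 mm at the key ring and 8 mm at the spray. Re-measuring brought both within about 3 mm before I gripped them.
- **Refused moves:** Two move commands were refused because I left out a number. The first time, the follow-up move still ran, which took the open gripper harmlessly down to about 84 mm over the cup.

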